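# Clamp a clutch sandwich at pressure 7

### The arm

A 6-joint arm with a two-finger parallel gripper is mounted at the origin on the work surface. World frame = base frame: x ahead of the robot, y to its left, z up, the work surface at z = 0. Lengths are in m, angles in rad, forces in N, time in s.
With the tool pointing down it reaches from about 0.25 to 0.725 m from the base axis. Payload 4 kg.
Tool frame: the origin (TCP) lies at the very end of the fingers, on their centre line; the grasp point (between the pads) lies 19 mm behind it; z points along the fingers, y is the line along which they close (so a half turn about z gives the same grasp; the last joint's range is limited). The gripper opens to 85 mm and grips with 20 to 120 N. Pads are 22 mm wide; open, the fingers measure 114 mm over their backs; the gripper's body (76 mm by 85 mm) begins 54 mm behind the grasp point. The pads swing forward as they close: fully open they stand 13 mm farther back than shut.
Start: joints at [1.189, 0.241, 0.005, 1.335, 0, 1.571], TCP at [0.186, 0.464, 0.2] pointing down, gripper open.
Joint ranges: [-2.72, 2.72], [-1.05, 1.87], [-1.09, 1.28], [-1.99, 2.15], [-1.42, 1.44], [-3.14, 3.14]. Speed limits (rad/s): [2.79, 2.79, 3.14, 3.14, 3.14, 3.14].

### API

Orientations are given as a unit quaternion [x, y, z, w].
In Python, from workcell import monitor, viewer, job gives the robot as it stands.
- The arm moves only by the tool arm_command, never from a script. Its argument "increments" is a list of rows, each an object of numbers: "dx", "dy", "dz": the shift along the tool's x, y, z in cm; "wx", "wy", "wz": the turn, a rotation vector about the tool's x, y, z in rad; "grip": the finger opening in cm, from 0 to 8.54. In form: [{"dx": .., "dy": .., "dz": .., "wx": .., "wy": .., "wz": .., "grip": ..}, ...]. A call has 1 to 10 rows; each row is the pose to reach, as a shift and turn from the pose commanded when the call began, along the tool's axes at that moment; what a row does not reach only later rows make up. A row lasts 1/10 s, in which the tool goes at most 50 mm and 8.59 degrees, less where a joint would pass 70% of its speed; a pose out of reach is approached as far as the arm can. A call with a gripper value outside its range is refused whole. The fingers move at their own pace and stop on an object; the grip force is fixed at half the most. Time passes only in rows, so rows that repeat a pose let the fingers close. It gives the time, the measured TCP pose, the force, the opening and the grip force at its end, in the units of the state.
- monitor.get_obs(): the state, without advancing time (a new reading comes with each control period).
- viewer.camera(name): name is "side" or "top"; returns (picture, depth): 420x560x3 uint8, red, green, blue; 420x560 float32, m along the optical axis (not along the pixel's ray), 0 where there is no reading.
- viewer.get_calibration(name): a dict with "fovy" (degrees; the focal length in pixels is half the picture's height over the tangent of half this angle, whatever the lens; pixels are square), "cx", "cy" (the principal point, pixels), "view" (4x4, takes a point from world to camera coordinates). Camera axes: x right, y up, looking along -z (the intrinsics and any distortion apply to the point x, -y, -z); pixel columns grow to the right and rows downward; lengths in m; the calibration is good to about 2 mm. A picture is of the moment at which its call begins. get_calibration takes no time and is no camera call.
- job.job_done(): hands the job in; it is judged then, once.
The state is a dict: "clock": time; "joint_pos": joint angles; "joint_vel": joint speeds; "tau": joint torques, N m; "eef_pos": TCP position; "tool_rot": TCP orientation; "ft_force": force on the tool from outside, world axes, zero at the start; "ft_torque": the same for the moment, N m; "grip_width": finger opening in m; "grasp_force": force on a finger pad.
Only numpy, scipy, OpenCV 4.12 (cv2) and the standard library are available. Lean on these libraries where they do the work, as an engineer would, in place of code of your own. Each camera call takes 0.05 s, during which the arm holds its last target. There are 200 camera calls.

### The job

Build the clutch sandwich in the jig and clamp it: lay the steel ring squarely on the lining that is already on the platen, lay the loose lining squarely on top of the steel ring, swing the arm fully home over the pile, and turn the scale sleeve on the arm clockwise to 7 so that the pressure plate holds the pile. Leave the sleeve clicked in at 7 and do not disturb the rivet tray, the screwdriver and the spray can.

Things in the scene. Friction and masses are not known exactly. Their poses are not given: they have to be found in the camera images.
- steel_ring: flat bright steel ring with eight small dark rivet holes, outside diameter 120 mm, hole 76 mm, 6 mm thick, 0.2 to 0.4 kg, lying on the bench. Origin: centre of its underside, z up. It can be gripped across its 22 mm wide rim, one finger in the hole.
- upper_lining: flat dark grey-brown friction lining ring with sixteen radial grooves, outside diameter 120 mm, hole 76 mm, 6 mm thick, 0.1 kg, lying loose on the bench. Origin: centre of its underside, z up.
- lower_lining: a second lining of the same size, already on the jig's platen inside a 3 mm high locating lip (134 mm outside diameter); it stays there as the foot of the pile. Origin: centre of its underside, z up; its top face is 6 mm above.
- jig: fixed grey clamping jig, yaw varies. Base plate 230 x 190 x 18 mm (x -85 to +145, y -95 to +95), round steel platen 134 mm diameter. Origin: on the bench under the platen's centre; x points to the arm's pivot post, 100 mm away. Platen face 30 mm high; a finished pile of three rings ends 48 mm high.
- swing_arm (a joint): turn of the swing arm about the vertical pivot post, rad. 0 = fully home at its stop, spindle over the platen's centre; grows counter-clockwise from above to 1.8 (parked on the jig's -y side; starts at 1.4 to 1.7). Stiff pivot: stays where it is left, about 3 N at the handle moves it. Beam 34 mm wide, 85 to 103 mm high.
- pivot (a point): point on the arm's pivot axis, 105 mm above the bench; the hub there is 44 mm diameter and ends 116 mm high.
- handle (a point): swing handle at the arm's tip, 180 mm from the pivot: upright black knob 26 mm diameter from 140 to 160 mm high, on an 18 mm diameter stem that rises from the arm at 103 mm high. This point: on its axis, 150 mm high. Push knob or stem sideways to swing the arm.
- sleeve (a joint): turn of the scale sleeve, rad, growing clockwise from above. Number n is at the index mark at n x 0.5236 rad (0 to 10, stops just beyond); 7 is 3.665. It clicks in at each number and springs in when let go up to 10 degrees short of it or past it; a click takes 5 to 14 N at a lobe. Starts between 0 and 3. Each number lowers the pressure plate 1.5 mm; it meets a finished pile between 5 and 6.
- sleeve_axis (a point): on the sleeve's axis, 134 mm above the bench, 100 mm from the pivot along the arm; turns with the sleeve, its x axis along one of the three grip lobes (that by numeral 0). Grip: bright steel, core 34 mm diameter, 120 to 150 mm high; lobes 120 degrees apart, 14 mm wide, round ends 36 mm from the axis, 121 to 147 mm high. A 16 mm diameter spindle rises from the core to 175 mm at most.
- pressure_plate: spring-loaded round steel plate 114 mm diameter, 10 mm thick, on the spindle's foot under the arm. Origin: on the spindle axis, 50 mm below the plate's underside (6 mm above the bench with the sleeve at 0, 1.5 mm lower per number). Does not turn with the sleeve. At 7 it presses a finished pile with about 10 N.
- rivet_tray: bystander: low black open tray 100 x 150 x 28 mm with copper rivets in it. Origin: centre of its underside.
- screwdriver: bystander: screwdriver with a red handle lying on the bench. Origin: its underside.
- spray_can: bystander: upright grey can, 58 mm diameter, 130 mm high. Origin: centre of its underside.
- index (a point): index mark on a small block on the arm beside the sleeve's flange, on the pivot side, 54 mm from the sleeve's axis, top 121 mm high. The dark flange, 92 mm diameter, 114 to 120 mm high, carries white numerals 0 to 10, counter-clockwise from above; the numeral at the mark is the setting. The arm's head below the flange is 64 mm diameter.
There are look-alikes about, which are no part of the job. Of the things like the steel_ring, leave any that is green, orange or purple; of the rest the smaller one is meant.

How it is judged:
On the way, in this order (a step that is already met when the one before it is completed fails the run):
1. the steel ring lies squarely on the lower lining, released (horizontal distance between steel_ring and lower_lining below 0.005 m and z of steel_ring in the frame of jig between 0.0345 and 0.0375 m and angle between steel_ring's own z axis and vertical below 0.04 rad and contact force between the fingers and steel_ring below 0.1 N), for 0.2 s.
2. the upper lining lies squarely on the steel ring, released (horizontal distance between upper_lining and steel_ring below 0.005 m and z of upper_lining in the frame of jig between 0.0405 and 0.0435 m and angle between upper_lining's own z axis and vertical below 0.04 rad and contact force between the fingers and upper_lining below 0.1 N), for 0.2 s.
3. the arm is fully home over the pile (value of joint swing_arm below 0.05 rad), for 0.2 s.
4. the sleeve stands at 7 and the plate presses on the pile (value of joint sleeve between 3.565 and 3.765 rad and contact force between pressure_plate and upper_lining above 4 N), for 0.2 s.
At the end, for the whole second after the job is handed in: Pile on the platen: lower lining, steel ring, upper lining, flat on one another (1.5 mm), neighbours centred within 5 mm, lowest within 4 mm of the platen's centre; arm within 0.05 rad of home; sleeve at 7 (3.665 rad) within 0.1 rad; plate presses the upper lining over 4 N; at rest (all of step 4 and value of joint swing_arm below 0.05 rad and horizontal distance between steel_ring and lower_lining below 0.005 m and horizontal distance between upper_lining and steel_ring below 0.005 m and horizontal distance between lower_lining and jig below 0.004 m and z of steel_ring in the frame of jig between 0.0345 and 0.0375 m and z of upper_lining in the frame of jig between 0.0405 and 0.0435 m and linear speed of upper_lining below 0.02 m/s); the robot touches nothing.
It fails at once if a bystander (rivet tray, screwdriver, spray can) is moved by more than 30 mm (distance of any of rivet_tray, screwdriver, spray_can from where it was at the start of the episode above 0.03 m).
It also fails if it takes over 72 s, if anything falls off the work surface, if the arm or the gripper's body presses on something with over 40 N, if the wrist force passes 120 N, or if a joint passes its speed limit or range.

## Working session

There is one attempt and no reset: what is moved stays moved. The work goes in short steps, Python scripts to look and compute and a tool call to move; the robot and the scene stay as the last step left them, time stands still between calls to the robot, and variables do not carry over. Pictures are saved under pics/ and viewed, at most 10 in all, crops included, and the job is handed in when it is done.

Besides the shell and the picture viewer there is one more tool, called after "Emit:" in YAML: its name, and indented under it one key for each argument. arm_command: Moves the arm, as the interface text tells. Its arguments: {"type":"object","properties":{"increments":{"type":"array","items":{"type":"object","properties":{"dx":{"type":"number"},"dy":{"type":"number"},"dz":{"type":"number"},"wx":{"type":"number"},"wy":{"type":"number"},"wz":{"type":"number"},"grip":{"type":"number"}}}}},"required":["increments"]}

```bash
mkdir -p pics; ls; python3 - <<'E'
from workcell import monitor, viewer, job
import cv2,numpy as np,pickle
o=monitor.get_obs(); print({k:np.round(v,3) for k,v in o.items()})
for n in("top","side"):
    c=viewer.get_calibration(n); print(n,c)
    p,d=viewer.camera(n); pickle.dump((p,d,c),open(f"{n}0.pkl","wb")); cv2.imwrite(f"pics/{n}0.png",p[:,:,::-1])
E
```

```text
pics
{'clock': np.float64(0.0), 'joint_pos': array([1.189, 0.241, 0.004, 1.335, 0.   , 1.571]), 'joint_vel': array([-0.001,  0.001, -0.   ,  0.001,  0.   ,  0.002]), 'tau': array([ 1.0000e-03, -3.7232e+01,  2.5241e+01,  1.7000e-02,  0.0000e+00,
       -0.0000e+00]), 'eef_pos': array([0.186, 0.463, 0.199]), 'tool_rot': array([ 0.19 ,  0.982, -0.001, -0.   ]), 'ft_force': array([-0.101, -0.506, -0.011]), 'ft_torque': array([-0.013,  0.028, -0.052]), 'grasp_force': np.float64(0.0), 'grip_width': np.float64(0.085)}
top {'fovy': 48.59435911517589, 'cx': 277.1199363271589, 'cy': 202.2446416150144, 'view': array([[-0.02113391, -0.99968679, -0.01340436,  0.03831834],
       [ 0.9953067 , -0.02230393,  0.09416531, -0.54856099],
       [-0.09443479, -0.01135137,  0.99546633, -1.38698062],
       [ 0.        ,  0.        ,  0.        ,  1.        ]])}
side {'fovy': 49.044935759293274, 'cx': 284.76298748447067, 'cy': 211.93934169540174, 'view': array([[-0.99803741, -0.06181693,  0.00999966,  0.54388975],
       [ 0.04126224, -0.52907573,  0.84757082, -0.10593555],
       [-0.04710365,  0.84632   ,  0.53058808, -1.55735558],
       [ 0.        ,  0.        ,  0.        ,  1.        ]])}
```

View pics/top0.png

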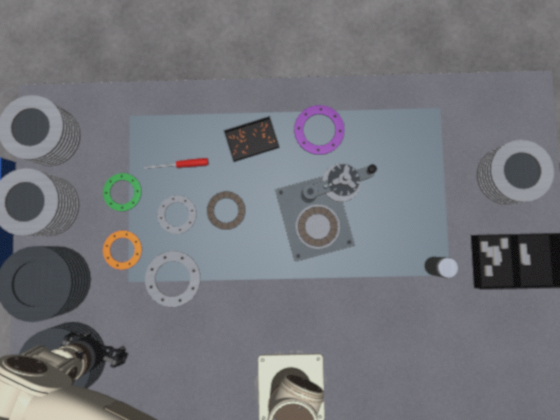

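View pics/side0.png

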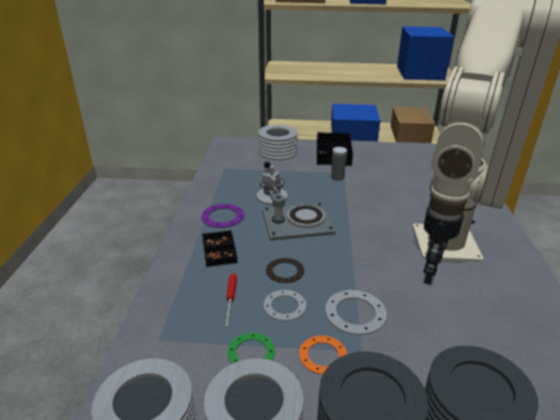

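The top view shows what could be taken for the steel ring: grey small (176,214), grey large (172,278), green (123,192), orange (122,250) and purple (319,130). Leaving out the coloured ones, the smaller grey at (176,214) is meant. The loose lining is at (226,210) and the lower lining at (318,227). The pivot is at (310,190), the sleeve at (342,181) and the handle at (371,169).

```bash
cat > h.py <<'E'
import numpy as np,cv2,pickle
from scipy.spatial.transform import Rotation as R
def f(c): return 210/np.tan(np.radians(c['fovy']/2))
def cast(c,u,v,z):
    V=c['view'];F=f(c);d=np.array([(u-c['cx'])/F,-(v-c['cy'])/F,-1.])
    o=-V[:3,:3].T@V[:3,3];w=V[:3,:3].T@d
    return o+w*(z-o[2])/w[2]
def proj(c,P):
    q=c['view']@np.r_[P,1];F=f(c);return np.array([c['cx']+F*q[0]/-q[2],c['cy']+F*q[1]/q[2]])
def load(n): return pickle.load(open(n,'rb'))
def snap(n,tag):
    from workcell import viewer
    p,d=viewer.camera(n);c=viewer.get_calibration(n);pickle.dump((p,d,c),open(f'{n}{tag}.pkl','wb'));return p,d,c
def crop(p,u,v,r,s=400): 
    return cv2.resize(p[max(v-r,0):v+r,max(u-r,0):u+r,::-1],(s,s),interpolation=cv2.INTER_CUBIC)
def ring(c,mask,z):
    """centre of the largest ring blob: hull fit after casting to plane z"""
    k,_=cv2.findContours(mask.astype(np.uint8),cv2.RETR_EXTERNAL,cv2.CHAIN_APPROX_NONE)
    k=max(k,key=cv2.contourArea)[:,0]
    h=cv2.convexHull(k)[:,0]
    P=np.array([cast(c,u,v,z)[:2] for u,v in k])
    A=np.c_[2*P,np.ones(len(P))];s=np.linalg.lstsq(A,(P**2).sum(1),rcond=None)[0]
    return s[:2],np.sqrt(s[2]+s[:2]@s[:2])
E
python3 - <<'E'
from h import *
p,d,c=load('top0.pkl')
a=np.hstack([crop(p,200,212,50),crop(p,325,200,50)])
q,_,cs=load('side0.pkl')
b=np.hstack([crop(q,285,290,50),crop(q,290,205,50)])
cv2.imwrite('pics/c0.png',cv2.resize(np.vstack([a,b]),(600,600)))
for u,v in[(176,199),(192,214),(176,230),(226,195),(226,225),(160,214),(226,240),(318,212),(318,242),(342,181),(310,190),(371,169)]:
    print(u,v,p[v,u],d[v,u])
for u,v,z in[(176,214,.006),(226,210,.006),(318,227,.036),(310,190,.116),(342,181,.15),(371,169,.16)]: print(cast(c,u,v,z).round(4))
E
```

```text
176 199 [148 152 159] 1.4457589
192 214 [149 151 159] 1.4378706
176 230 [150 152 159] 1.4305815
226 195 [103  94  86] 1.437141
226 225 [101  92  85] 1.4319761
160 214 [147 149 156] 1.4356612
226 240 [139 151 160] 1.4301765
318 212 [107  97  90] 1.399983
318 242 [107  97  90] 1.3974054
342 181 [143 147 153] 1.290258
310 190 [68 73 78] 1.3257492
371 169 [56 54 54] 1.2848271
[0.5218 0.3391 0.006 ]
[0.5307 0.1846 0.006 ]
[ 0.4711 -0.0947  0.036 ]
[ 0.5737 -0.069   0.116 ]
[ 0.5927 -0.1565  0.15  ]
[ 0.6229 -0.2362  0.16  ]
```

View pics/c0.png

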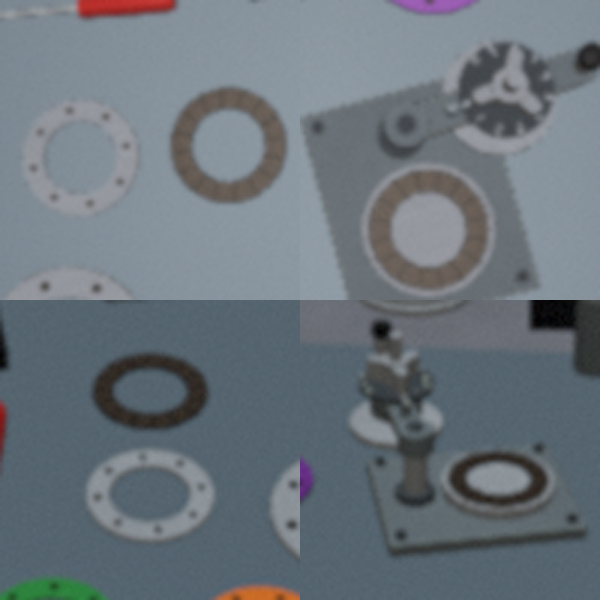

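The crop shows the bright ring with eight dark holes next to the grooved lining. The jig crop shows the lower lining inside its lip, with the parked arm to the upper right.

```bash
cat >> h.py <<'E'
def win(m,u,v,r):
    o=np.zeros_like(m,bool);o[v-r:v+r,u-r:u+r]=m[v-r:v+r,u-r:u+r];return o
def hist(c,mask,z,D=.12):
    k,_=cv2.findContours(mask.astype(np.uint8),cv2.RETR_EXTERNAL,cv2.CHAIN_APPROX_NONE)
    return len(k)
E
python3 - <<'E'
from h import *
for n,pos in(('top',[(176,214),(226,210),(318,227)]),('side',[(285,304),(285,270),(306,215)])):
    p,d,c=load(n+'0.pkl');g=cv2.GaussianBlur(p,(3,3),0).astype(int)
    BR=g[:,:,2]-g[:,:,0];V=g.sum(2)/3
    steel=(BR<15) if n=='top' else (V>130)
    lin=(BR<0) if n=='top' else (V<85)&(BR<8)
    for (u,v),m,z,r in zip(pos,(steel,lin,lin),(.006,.006,.036),(26,25,22)):
        w=win(m,u,v,r);print(n,u,v,w.sum(),ring(c,w,z))
    if n=='side': print(p[300,285],p[283,285],p[293,285],p[304,285],p[222,306], p[210,290])
p,d,c=load('top0.pkl')
# pixel patch of depth: scene point from depth for handle/hub/spindle
g=p.astype(int).sum(2)/3
w=win(g<75,371,169,8);v,u=np.nonzero(w);print('knob',u.mean(),v.mean(),cast(c,u.mean(),v.mean(),.16),d[w].min())
# jig base corners/holes, flange circle
BR=p[:,:,2].astype(int)-p[:,:,0]
print(p[181,330],p[170,335],p[190,350],p[205,300],p[250,330])
E
```

```text
top 176 214 704 (array([0.52136958, 0.33750669]), np.float64(0.0581711843327471))
top 226 210 604 (array([0.53098512, 0.1856228 ]), np.float64(0.0566081313718632))
top 318 227 756 (array([ 0.47401925, -0.09283693]), np.float64(0.05846698347582318))
side 285 304 403 (array([0.51744843, 0.33738209]), np.float64(0.04608473439539353))
side 285 270 442 (array([0.53390012, 0.18742906]), np.float64(0.05765945553637691))
side 306 215 383 (array([ 0.47639085, -0.09218197]), np.float64(0.05786208167279713))
[ 86 100 112] [68 78 86] [141 148 153] [ 84 100 111] [49 44 40] [ 97 102 105]
knob 371.13432835820896 169.0 [ 0.62289759 -0.23654521  0.16      ] 1.2792238
[70 74 79] [82 87 92] [66 70 75] [106 114 119] [103 110 117]
```

```bash
cat > go.py <<'E'
import sys,numpy as np
from scipy.spatial.transform import Rotation as R
from workcell import monitor
o=monitor.get_obs();T=R.from_quat(o['tool_rot']);M=T.as_matrix()
psi0=np.arctan2(M[1,1],M[0,1])
print('t',round(float(o['clock']),2),'pos',o['eef_pos'].round(4),'psi',round(psi0,3),'F',o['ft_force'].round(1),'w',round(float(o['grip_width']),4),'gf',round(float(o['grasp_force']),1),'j',o['joint_pos'].round(2))
def inc(x,y,z,psi):
    c,s=np.cos(psi),np.sin(psi)
    G=np.array([[-s,c,0],[c,s,0],[0,0,-1.]]).T
    print('->',(x,y,z,psi),'d cm',(M.T@(np.array([x,y,z])-o['eef_pos'])*100).round(2),'w',R.from_matrix(M.T@G).as_rotvec().round(3))
a=list(map(float,sys.argv[1:]))
for i in range(0,len(a),4): inc(*a[i:i+4])
E
python3 go.py .4715 .3375 .1 0
```

```text
t 0.1 pos [0.1861 0.4634 0.1995] psi 1.189 F [ 0.5 -0.5 -0.1] w 0.0854 gf 0.0 j [1.19 0.24 0.   1.34 0.   1.57]
-> (0.4715, 0.3375, 0.1, 0.0) d cm [-31.18  -1.03   9.95] w [-2.000e-03  1.000e-03  1.189e+00]
```

Emit:
arm_command:
  increments:
    - {"dx":-31.2,"dy":-1.0,"dz":9.95,"wz":1.189,"grip":4.0}
    - {"dx":-31.2,"dy":-1.0,"dz":9.95,"wz":1.189,"grip":4.0}
    - {"dx":-31.2,"dy":-1.0,"dz":9.95,"wz":1.189,"grip":4.0}
    - {"dx":-31.2,"dy":-1.0,"dz":9.95,"wz":1.189,"grip":4.0}
    - {"dx":-31.2,"dy":-1.0,"dz":9.95,"wz":1.189,"grip":4.0}
    - {"dx":-31.2,"dy":-1.0,"dz":9.95,"wz":1.189,"grip":4.0}
    - {"dx":-31.2,"dy":-1.0,"dz":9.95,"wz":1.189,"grip":4.0}
    - {"dx":-31.2,"dy":-1.0,"dz":9.95,"wz":1.189,"grip":4.0}
    - {"dx":-31.2,"dy":-1.0,"dz":9.95,"wz":1.189,"grip":4.0}
    - {"dx":-31.2,"dy":-1.0,"dz":9.95,"wz":1.189,"grip":4.0}

```text
validation failed for argument at $.in...
```

```bash
python3 go.py .4715 .3375 .006 0
```

```text
t 0.1 pos [0.1861 0.4634 0.1995] psi 1.189 F [ 0.5 -0.5 -0.1] w 0.0854 gf 0.0 j [1.19 0.24 0.   1.34 0.   1.57]
-> (0.4715, 0.3375, 0.006, 0.0) d cm [-31.18  -1.02  19.35] w [-2.000e-03  1.000e-03  1.189e+00]
```

Emit:
arm_command:
  increments:
    - {"dx":-4.0,"dy":0.0,"dz":1.0,"wx":0.0,"wy":0.0,"wz":0.14,"grip":4.0}
    - {"dx":-8.0,"dy":0.0,"dz":2.0,"wx":0.0,"wy":0.0,"wz":0.28,"grip":4.0}

```text
clock: 0.3
eef_pos: [0.2605, 0.4343, 0.1799]
tool_rot: [0.326, 0.945, 0.0, 0.0]
ft_force: [0.2, -1.0, 0.5]
grip_width: 0.0591
grasp_force: 0.0
```

```bash
python3 go.py .4715 .3375 .05 0
```

```text
t 0.3 pos [0.2605 0.4343 0.1799] psi 0.907 F [ 0.2 -1.   0.5] w 0.0591 gf 0.0 j [ 1.03  0.26 -0.02  1.29 -0.    1.69]
-> (0.4715, 0.3375, 0.05, 0.0) d cm [-22.58   5.38  12.99] w [ 0.    -0.     0.907]
```

Emit:
arm_command:
  increments:
    - {"dx":-22.6,"dy":5.4,"dz":13.0,"wx":0.0,"wy":0.0,"wz":0.907,"grip":4.0}
    - {"dx":-22.6,"dy":5.4,"dz":13.0,"wx":0.0,"wy":0.0,"wz":0.907,"grip":4.0}
    - {"dx":-22.6,"dy":5.4,"dz":13.0,"wx":0.0,"wy":0.0,"wz":0.907,"grip":4.0}
    - {"dx":-22.6,"dy":5.4,"dz":13.0,"wx":0.0,"wy":0.0,"wz":0.907,"grip":4.0}
    - {"dx":-22.6,"dy":5.4,"dz":13.0,"wx":0.0,"wy":0.0,"wz":0.907,"grip":4.0}
    - {"dx":-22.6,"dy":5.4,"dz":13.0,"wx":0.0,"wy":0.0,"wz":0.907,"grip":4.0}
    - {"dx":-22.6,"dy":5.4,"dz":13.0,"wx":0.0,"wy":0.0,"wz":0.907,"grip":4.0}
    - {"dx":-22.6,"dy":5.4,"dz":13.0,"wx":0.0,"wy":0.0,"wz":0.907,"grip":4.0}

```text
clock: 1.1
eef_pos: [0.4713, 0.3377, 0.0499]
tool_rot: [0.706, 0.709, -0.001, -0.0]
ft_force: [0.2, 0.3, 0.1]
grip_width: 0.04
grasp_force: 0.0
```

```bash
python3 go.py .4715 .3375 .005 0
```

```text
t 1.1 pos [0.4713 0.3377 0.0499] psi 0.004 F [0.2 0.3 0.1] w 0.04 gf 0.0 j [ 0.62  0.5  -0.02  1.05  0.    2.19]
-> (0.4715, 0.3375, 0.005, 0.0) d cm [-0.02  0.02  4.49] w [-0.002  0.     0.004]
```

Emit:
arm_command:
  increments:
    - {"dx":0.0,"dy":0.0,"dz":3.5,"wx":0.0,"wy":0.0,"wz":0.0,"grip":3.0}
    - {"dx":0.0,"dy":0.0,"dz":4.6,"wx":0.0,"wy":0.0,"wz":0.0,"grip":2.8}
    - {"dx":0.0,"dy":0.0,"dz":4.7,"wx":0.0,"wy":0.0,"wz":0.0,"grip":2.8}
    - {"dx":0.0,"dy":0.0,"dz":4.7,"wx":0.0,"wy":0.0,"wz":0.0,"grip":2.8}

```text
clock: 1.5
eef_pos: [0.4715, 0.3387, 0.0041]
tool_rot: [0.706, 0.709, 0.0, -0.0]
ft_force: [-0.4, 0.1, 0.6]
grip_width: 0.028
grasp_force: 0.0
```

```bash
python3 go.py .4715 .3375 .001 0; python3 - <<'E'
from h import *
p,d,c=snap('side','1'); cv2.imwrite('pics/s1.png',cv2.resize(crop(p,300,295,40),(600,600)))
E
```

```text
t 1.5 pos [0.4715 0.3387 0.0041] psi 0.004 F [-0.4  0.1  0.6] w 0.028 gf 0.0 j [ 0.62  0.55 -0.07  0.95  0.    2.19]
-> (0.4715, 0.3375, 0.001, 0.0) d cm [-0.12 -0.    0.31] w [ 0.    -0.     0.004]
```

View pics/s1.png

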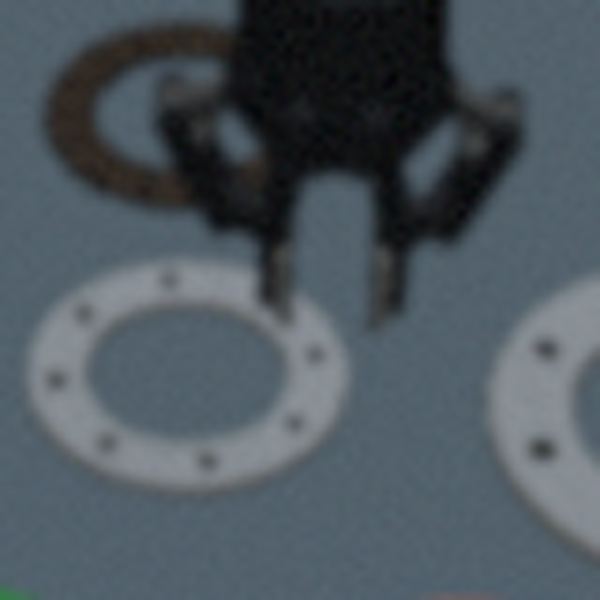

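The side crop shows the fingertips at about (298,296) and (311,298). That looks a little behind and right of the rim, which I expected at about (302,304). I'll compare this against projections and the top view.

```bash
python3 - <<'E'
from h import *
cs=load('side1.pkl')[2]
p,d,ct=snap('top','1')
for n,P in dict(tcp=(.4715,.3387,.0041),in_=(.4855,.3387,.0041),out=(.4575,.3387,.0041),rim=(.4715,.3375,.006),cen=(.5205,.3375,.006)).items(): print(n,'side',proj(cs,P).round(1),'top',proj(ct,P).round(1))
a=crop(p,180,214,40)
s=load('side1.pkl'); q=crop(s[0],300,295,40)
def mark(im,c,P,u0,v0):
    x,y=(proj(c,P)-[u0,v0])*5; cv2.drawMarker(im,(int(x),int(y)),(0,0,255),0,12)
for P in[(.4855,.3387,.0041),(.4575,.3387,.0041),(.4855,.3387,.0141),(.4575,.3387,.0141)]: mark(a,ct,P,140,174);mark(q,cs,P,260,255)
cv2.imwrite('pics/m1.png',np.hstack([a,q]))
E
```

```text
tcp side [303.5 305.5] top [176.3 230.3]
in_ side [298.5 305.2] top [176.3 225.8]
out side [308.5 305.7] top [176.3 234.9]
rim side [303.5 304.6] top [176.5 230.3]
cen side [286.  303.8] top [176.5 214.4]
```

View pics/m1.png

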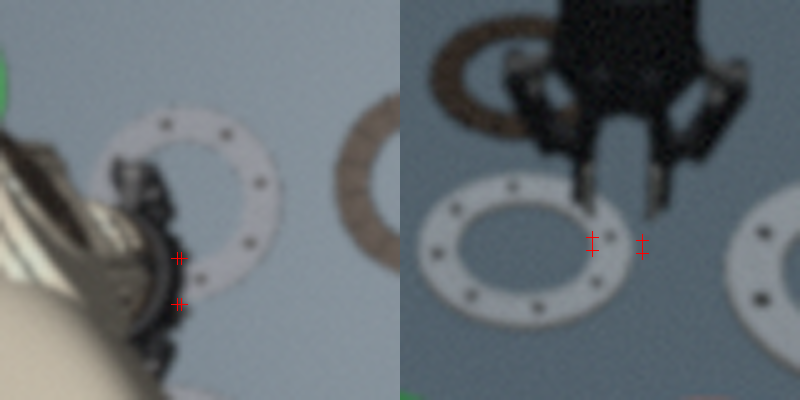

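The top crop shows the gripper over the rim, but in the side crop the tips end about 7 px above the predicted crosses. I'll read the depth at those pixels.

```bash
python3 - <<'E'
from h import *
p,d,c=load('side1.pkl');V=c['view'];F=f(c)
def unp(u,v):
    z=d[v,u];q=np.array([(u-c['cx'])/F*z,-(v-c['cy'])/F*z,-z]);return V[:3,:3].T@(q-V[:3,3])
for u,v in[(296,290),(297,294),(298,296),(298,298),(298,300),(311,290),(311,294),(311,297),(311,299),(301,310),(286,290),(330,330)]: print(u,v,p[v,u],unp(u,v).round(4))
E
```

```text
296 290 [41 43 43] [0.4935 0.3498 0.0697]
297 294 [59 63 61] [0.4905 0.3457 0.0518]
298 296 [84 88 91] [0.4875 0.3479 0.0467]
298 298 [109 115 118] [0.4878 0.3151 0.0093]
298 300 [130 136 142] [0.4875 0.326  0.0117]
311 290 [68 69 68] [0.4529 0.3493 0.0719]
311 294 [49 49 50] [0.4523 0.3466 0.0552]
311 297 [66 73 75] [0.4509 0.3063 0.0074]
311 299 [ 81  92 100] [0.4508 0.3147 0.0075]
301 310 [134 141 147] [0.4778 0.361  0.0078]
286 290 [122 130 136] [0.5238 0.2858 0.0109]
330 330 [ 82  97 106] [0.399  0.4239 0.0022]
```

```bash
python3 - <<'E'
from h import *
p,d,c=load('side0.pkl');V=c['view'];F=f(c)
for z in(.2,.213,.24): print(z,proj(c,(.186,.463,z)).round(1))
g=p.astype(int).sum(2)
for v in range(268,290,2):
    m=[u for u in range(415,445) if g[v,u]<140]; 
    if m:
        u=m[len(m)//2];z=d[v,u];q=np.array([(u-c['cx'])/F*z,-(v-c['cy'])/F*z,-z]);print(v,m[0],m[-1],(V[:3,:3].T@(q-V[:3,3])).round(4))
p,d,c=load('top0.pkl');print(proj(c,(.186,.463,.2)).round(1))
E
python3 go.py
```

```text
0.2 [427.7 286.8]
0.213 [428.7 282.5]
0.24 [430.8 273.4]
268 425 435 [0.2109 0.5233 0.3029]
270 424 435 [0.2098 0.5287 0.302 ]
272 425 435 [0.2115 0.5305 0.298 ]
274 426 434 [0.2109 0.5315 0.2935]
276 426 431 [0.207  0.5167 0.276 ]
278 425 431 [0.2072 0.5139 0.2681]
280 425 430 [0.2055 0.5119 0.2609]
282 425 430 [0.2056 0.515  0.2579]
[111.5 338.6]
t 1.6 pos [0.4726 0.339  0.0049] psi 0.003 F [ 0.3  0.4 -0.2] w 0.0279 gf 0.0 j [ 0.62  0.55 -0.07  0.95  0.    2.19]
```

```bash
python3 - <<'E'
from h import *
p,d,c=load('side1.pkl');V=c['view'];F=f(c)
def unp(u,v):
    z=d[v,u];q=np.array([(u-c['cx'])/F*z,-(v-c['cy'])/F*z,-z]);return V[:3,:3].T@(q-V[:3,3])
for v in range(256,304,3): print(v,p[v,305],unp(305,v).round(4),p[v,297],unp(297,v).round(4))
for z in(.004,.012,.045,.077,.118): print(z,proj(c,(.4715,.35,z)).round(1))
E
```

```text
256 [20 23 24] [0.473  0.3776 0.2078] [19 18 20] [0.4931 0.3726 0.2028]
259 [14 20 21] [0.4727 0.3762 0.1973] [ 5  8 16] [0.4929 0.3687 0.1903]
262 [14 17 17] [0.4724 0.375  0.1868] [14 12 18] [0.4927 0.3685 0.1806]
265 [19 20 23] [0.4721 0.3763 0.1783] [12 13 14] [0.4924 0.3695 0.1716]
268 [18 19 22] [0.4717 0.3509 0.1481] [14 12 22] [0.4926 0.3485 0.1448]
271 [18 20 20] [0.4713 0.3497 0.137 ] [17 18 17] [0.4923 0.3538 0.1391]
274 [14 15 20] [0.471  0.3492 0.1265] [18 21 21] [0.492  0.358  0.1325]
277 [29 33 37] [0.4707 0.349  0.1161] [13 20 22] [0.4918 0.3524 0.1176]
280 [ 84  99 109] [0.4699 0.2337 0.0076] [19 20 22] [0.4915 0.357  0.1112]
283 [ 83 100 110] [0.4695 0.2403 0.0016] [15 17 19] [0.4914 0.3467 0.092 ]
286 [ 84  99 108] [0.4692 0.2586 0.0059] [20 24 23] [0.491  0.3534 0.0872]
289 [ 82  96 107] [0.4689 0.2719 0.006 ] [67 67 67] [0.4909 0.3486 0.0724]
292 [ 83  98 108] [0.4685 0.2799 0.0015] [55 58 55] [0.4906 0.3469 0.0601]
295 [ 80  95 105] [0.4682 0.2949 0.0035] [66 70 70] [0.4904 0.3457 0.0482]
298 [ 88 103 111] [0.4679 0.3084 0.0044] [110 114 119] [0.4906 0.3177 0.0115]
301 [115 126 132] [0.4676 0.3181 0.0019] [102 110 115] [0.4902 0.3287 0.0103]
0.004 [303.3 308.3]
0.012 [303.4 306.2]
0.045 [303.8 297.3]
0.077 [304.2 288.4]
0.118 [304.7 276.7]
```

By depth, the gripper body's underside is at z≈0.118 and the tips at about 0.045, so the tool really stands about 40 mm higher than reported, while x and y agree. I'll descend in guarded steps and watch the force.

Emit:
arm_command:
  increments:
    - {"dx":0.0,"dy":0.0,"dz":1.5,"wx":0.0,"wy":0.0,"wz":0.0,"grip":2.8}
    - {"dx":0.0,"dy":0.0,"dz":2.5,"wx":0.0,"wy":0.0,"wz":0.0,"grip":2.8}
    - {"dx":0.0,"dy":0.0,"dz":2.5,"wx":0.0,"wy":0.0,"wz":0.0,"grip":2.8}

```text
clock: 1.9
eef_pos: [0.4711, 0.3373, -0.0226]
tool_rot: [0.706, 0.708, -0.001, -0.0]
ft_force: [-0.4, -0.3, -0.2]
grip_width: 0.0281
grasp_force: 0.0
```

```bash
python3 go.py .4715 .3375 -.03 0; python3 - <<'E'
from h import *
p,d,c=snap('side','2');V=c['view'];F=f(c)
def unp(u,v):
    z=d[v,u];q=np.array([(u-c['cx'])/F*z,-(v-c['cy'])/F*z,-z]);return V[:3,:3].T@(q-V[:3,3])
for v in range(274,316,3): print(v,p[v,304],unp(304,v).round(4),p[v,298],unp(298,v).round(4))
E
```

```text
t 1.9 pos [ 0.4711  0.3373 -0.0226] psi 0.002 F [-0.4 -0.3 -0.2] w 0.0281 gf 0.0 j [ 0.62  0.58 -0.1   0.89 -0.    2.19]
-> (0.4715, 0.3375, -0.03, 0.0) d cm [0.02 0.04 0.74] w [-0.002  0.001  0.002]
274 [15 18 19] [0.4736 0.3735 0.1465] [13 17 19] [0.4891 0.3695 0.1422]
277 [13 11 16] [0.4733 0.3453 0.1128] [22 23 26] [0.4891 0.354  0.1191]
280 [14 14 14] [0.473  0.3499 0.1063] [16 14 19] [0.4888 0.3591 0.1132]
283 [13 12 19] [0.4726 0.3513 0.0971] [14 17 19] [0.4886 0.3537 0.0982]
286 [68 80 89] [0.4721 0.2581 0.0053] [15 14 19] [0.4884 0.3522 0.0863]
289 [ 83  98 109] [4.718e-01 2.657e-01 3.000e-04] [25 29 35] [0.4881 0.3529 0.0763]
292 [ 79  95 104] [0.4714 0.2811 0.0025] [42 50 55] [0.4879 0.3467 0.0601]
295 [ 81  95 107] [0.4711 0.2919 0.0007] [78 83 85] [0.4876 0.3487 0.0511]
298 [101 113 119] [0.4708 0.3068 0.0028] [86 89 93] [0.4874 0.3474 0.039 ]
301 [128 134 141] [0.4705 0.3298 0.0126] [80 82 85] [0.4871 0.3462 0.0267]
304 [136 143 148] [0.4702 0.337  0.008 ] [90 96 98] [0.4868 0.3499 0.019 ]
307 [132 139 144] [0.4699 0.3523 0.0113] [125 133 140] [0.4865 0.352  0.0099]
310 [116 124 127] [0.4695 0.3589 0.0063] [117 122 127] [0.486  0.3634 0.0096]
313 [ 80  91 100] [0.4692 0.3682 0.0042] [132 138 145] [0.4856 0.3736 0.0082]
```

Emit:
arm_command:
  increments:
    - {"dx":0.0,"dy":0.0,"dz":0.0,"wx":0.0,"wy":0.0,"wz":0.0,"grip":3.4}
    - {"dx":0.0,"dy":0.0,"dz":0.8,"wx":0.0,"wy":0.0,"wz":0.0,"grip":3.4}
    - {"dx":0.0,"dy":0.0,"dz":1.1,"wx":0.0,"wy":0.0,"wz":0.0,"grip":3.4}
    - {"dx":0.0,"dy":0.0,"dz":1.1,"wx":0.0,"wy":0.0,"wz":0.0,"grip":3.4}

```text
clock: 2.35
eef_pos: [0.4724, 0.3381, -0.0317]
tool_rot: [0.706, 0.708, 0.001, 0.0]
ft_force: [-0.7, -0.8, 5.3]
grip_width: 0.034
grasp_force: 3.1
```

```bash
python3 go.py .4715 .3375 -.038 0; python3 - <<'E'
from h import *
p,d,c=snap('side','3');V=c['view'];F=f(c)
cv2.imwrite('pics/s3.png',cv2.resize(crop(p,300,300,40),(600,600)))
E
```

```text
t 2.35 pos [ 0.4724  0.3381 -0.0317] psi 0.002 F [-0.7 -0.8  5.3] w 0.034 gf 3.1 j [ 0.62  0.59 -0.11  0.87  0.    2.19]
-> (0.4715, 0.3375, -0.038, 0.0) d cm [-0.06 -0.09  0.63] w [ 0.001 -0.001  0.002]
```

View pics/s3.png

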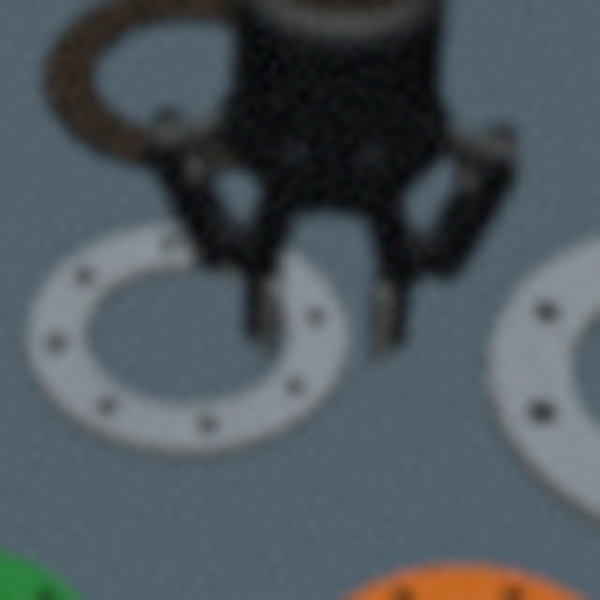

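The side crop shows the outer finger about 10 mm clear of the rim and the inner finger at the hole's edge, probably sitting on it. I'll lift, shift 5 mm toward the hole and descend again.

Emit:
arm_command:
  increments:
    - {"dx":-0.05,"dy":0.0,"dz":-0.8,"wx":0.0,"wy":0.0,"wz":0.0,"grip":3.4}
    - {"dx":-0.05,"dy":0.5,"dz":-0.8,"wx":0.0,"wy":0.0,"wz":0.0,"grip":3.4}
    - {"dx":-0.05,"dy":0.5,"dz":-0.2,"wx":0.0,"wy":0.0,"wz":0.0,"grip":3.4}
    - {"dx":-0.05,"dy":0.5,"dz":0.1,"wx":0.0,"wy":0.0,"wz":0.0,"grip":3.4}
    - {"dx":-0.05,"dy":0.5,"dz":0.1,"wx":0.0,"wy":0.0,"wz":0.0,"grip":3.4}

```text
clock: 2.9
eef_pos: [0.4782, 0.3379, -0.0318]
tool_rot: [0.707, 0.708, 0.001, 0.0]
ft_force: [-2.2, -2.4, 13.5]
grip_width: 0.0342
grasp_force: 7.0
```

```bash
python3 go.py .476 .3375 -.038 0
```

```text
t 2.9 pos [ 0.4782  0.3379 -0.0318] psi 0.002 F [-2.2 -2.4 13.5] w 0.0342 gf 7.0 j [ 0.62  0.6  -0.09  0.87 -0.    2.18]
-> (0.476, 0.3375, -0.038, 0.0) d cm [-0.04 -0.22  0.62] w [ 0.002 -0.001  0.002]
```

Emit:
arm_command:
  increments:
    - {"dx":0.0,"dy":0.0,"dz":-0.45,"wx":0.0,"wy":0.0,"wz":0.0,"grip":3.4}
    - {"dx":0.0,"dy":0.0,"dz":-0.45,"wx":0.0,"wy":0.0,"wz":0.0,"grip":1.8}
    - {"dx":0.0,"dy":0.0,"dz":-0.45,"wx":0.0,"wy":0.0,"wz":0.0,"grip":1.8}
    - {"dx":0.0,"dy":0.0,"dz":-0.45,"wx":0.0,"wy":0.0,"wz":0.0,"grip":1.8}
    - {"dx":0.0,"dy":0.0,"dz":-0.45,"wx":0.0,"wy":0.0,"wz":0.0,"grip":1.8}

```text
clock: 3.4
eef_pos: [0.4772, 0.3379, -0.0287]
tool_rot: [0.706, 0.708, 0.0, -0.0]
ft_force: [-0.9, -1.1, 7.8]
grip_width: 0.0196
grasp_force: 56.6
```

```bash
python3 go.py .476 .3375 -.038 0
```

```text
t 3.4 pos [ 0.4772  0.3379 -0.0287] psi 0.002 F [-0.9 -1.1  7.8] w 0.0196 gf 56.6 j [ 0.62  0.6  -0.09  0.88  0.    2.18]
-> (0.476, 0.3375, -0.038, 0.0) d cm [-0.04 -0.12  0.93] w [ 0.    -0.001  0.002]
```

Emit:
arm_command:
  increments:
    - {"dx":0.0,"dy":0.0,"dz":-0.2,"wx":0.0,"wy":0.0,"wz":0.0,"grip":1.8}
    - {"dx":0.0,"dy":0.0,"dz":-1.0,"wx":0.0,"wy":0.0,"wz":0.0,"grip":1.8}
    - {"dx":0.0,"dy":0.0,"dz":-4.0,"wx":0.0,"wy":0.0,"wz":0.0,"grip":1.8}
    - {"dx":0.0,"dy":0.0,"dz":-6.0,"wx":0.0,"wy":0.0,"wz":0.0,"grip":1.8}
    - {"dx":0.0,"dy":0.0,"dz":-6.0,"wx":0.0,"wy":0.0,"wz":0.0,"grip":1.8}

```text
clock: 3.9
eef_pos: [0.4789, 0.3387, 0.0334]
tool_rot: [0.706, 0.708, 0.003, 0.0]
ft_force: [0.5, 0.1, -2.4]
grip_width: 0.0191
grasp_force: 56.2
```

```bash
python3 go.py; python3 - <<'E'
from h import *
p,d,c=snap('side','4');V=c['view'];F=f(c)
q,dt,ct=snap('top','4')
cv2.imwrite('pics/s4.png',np.hstack([crop(p,295,290,45),crop(q,180,214,40)]))
V=(p.astype(int).sum(2)/3)
E
```

```text
t 3.9 pos [0.4789 0.3387 0.0334] psi 0.002 F [ 0.5  0.1 -2.4] w 0.0191 gf 56.2 j [ 0.62  0.52 -0.03  1.01  0.    2.18]
```

View pics/s4.png

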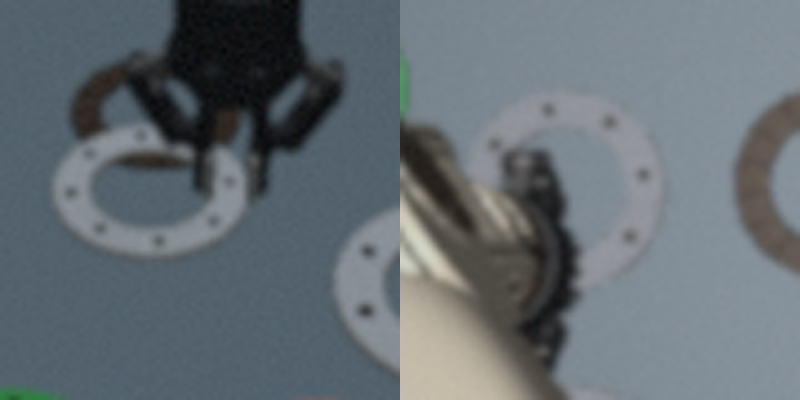

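The ring is held: it weighs about 2.4 N and looks level in both crops. I'll carry it over the jig.

Emit:
arm_command:
  increments:
    - {"dx":-2.0,"dy":-0.2,"dz":-1.0,"wx":0.0,"wy":0.0,"wz":0.0,"grip":1.8}
    - {"dx":-6.0,"dy":-1.0,"dz":-1.5,"wx":0.0,"wy":0.0,"wz":0.0,"grip":1.8}
    - {"dx":-10.5,"dy":-2.0,"dz":-1.5,"wx":0.0,"wy":0.0,"wz":0.0,"grip":1.8}
    - {"dx":-15.0,"dy":-3.0,"dz":-1.5,"wx":0.0,"wy":0.0,"wz":0.0,"grip":1.8}
    - {"dx":-19.5,"dy":-4.0,"dz":-1.5,"wx":0.0,"wy":0.0,"wz":0.0,"grip":1.8}
    - {"dx":-24.0,"dy":-4.6,"dz":-1.5,"wx":0.0,"wy":0.0,"wz":0.0,"grip":1.8}
    - {"dx":-28.5,"dy":-5.0,"dz":-1.5,"wx":0.0,"wy":0.0,"wz":0.0,"grip":1.8}
    - {"dx":-33.0,"dy":-5.2,"dz":-1.5,"wx":0.0,"wy":0.0,"wz":0.0,"grip":1.8}
    - {"dx":-37.0,"dy":-5.2,"dz":-1.5,"wx":0.0,"wy":0.0,"wz":0.0,"grip":1.8}
    - {"dx":-40.0,"dy":-5.2,"dz":-1.5,"wx":0.0,"wy":0.0,"wz":0.0,"grip":1.8}

```text
clock: 5.0
eef_pos: [0.4237, -0.0648, 0.0442]
tool_rot: [0.707, 0.707, -0.001, -0.001]
ft_force: [0.2, -1.0, -2.1]
grip_width: 0.0195
grasp_force: 56.2
```

Emit:
arm_command:
  increments:
    - {"dx":-2.0,"dy":0.0,"dz":0.0,"wx":0.0,"wy":0.0,"wz":0.0,"grip":1.8}
    - {"dx":-3.1,"dy":0.0,"dz":0.0,"wx":0.0,"wy":0.0,"wz":0.0,"grip":1.8}
    - {"dx":-3.1,"dy":0.0,"dz":0.0,"wx":0.0,"wy":0.0,"wz":0.0,"grip":1.8}

```text
clock: 5.3
eef_pos: [0.4248, -0.0944, 0.0447]
tool_rot: [0.707, 0.707, -0.001, -0.001]
ft_force: [-0.3, 0.4, -1.3]
grip_width: 0.0193
grasp_force: 56.3
```

```bash
python3 go.py .426 -.0925 .03 0; python3 - <<'E'
from h import *
p,d,c=snap('top','5'); q,ds,cs=snap('side','5')
cv2.imwrite('pics/5.png',np.hstack([crop(p,322,222,45),crop(q,300,205,45)]))
E
```

```text
t 5.3 pos [ 0.4248 -0.0944  0.0447] psi -0.0 F [-0.3  0.4 -1.3] w 0.0193 gf 56.3 j [-0.22  0.26 -0.42  0.9  -0.    1.35]
-> (0.426, -0.0925, 0.03, 0.0) d cm [0.19 0.12 1.47] w [-0.002 -0.    -0.   ]
```

View pics/5.png

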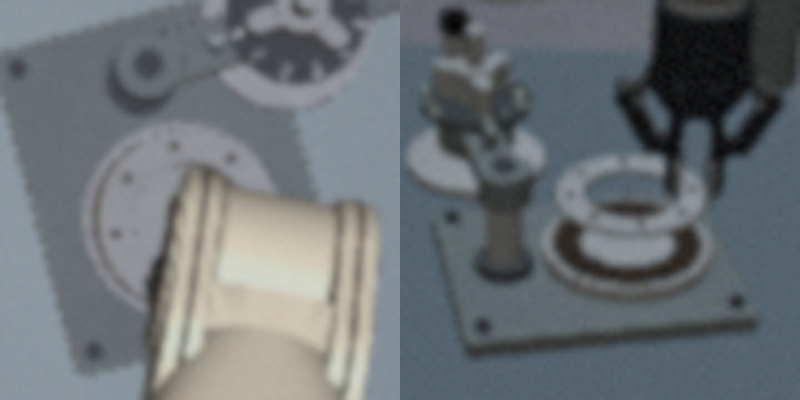

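The crops show the ring hovering level over the platen, with its centre in the side view at about px (307,203). I'll fit its outline by radial edges.

```bash
cat >> h.py <<'E'
def edgefit(img,c,x,y,z,sign,r0=.060,tol=.009,angs=np.radians(np.arange(0,360,4)),it=3):
    """radial edge of strongest gradient near r0 about (x,y) in plane z -> robust circle centre"""
    g=cv2.GaussianBlur(img,(3,3),0).astype(np.float32)
    g=g.sum(2)/3 if g.ndim==3 else g
    rs=np.arange(r0-tol,r0+tol,.0005)
    ctr=np.array([x,y])
    for _ in range(it):
        pts=[]
        for a in angs:
            P=[proj(c,(ctr[0]+r*np.cos(a),ctr[1]+r*np.sin(a),z)) for r in rs]
            P=np.float32(P)[None]
            s=cv2.remap(g,P[:,:,0],P[:,:,1],cv2.INTER_LINEAR)[0]
            k=3;dg=sign*(s[2*k:]-s[:-2*k])
            i=dg.argmax()
            if dg[i]>6: pts.append(ctr+rs[i+k]*np.array([np.cos(a),np.sin(a)]))
        pts=np.array(pts)
        from scipy.optimize import least_squares
        s=least_squares(lambda q:np.hypot(*(pts-q[:2]).T)-q[2],[*ctr,r0],loss='soft_l1',f_scale=.0007).x
        ctr=s[:2]
    res=np.abs(np.hypot(*(pts-ctr).T)-s[2])
    return ctr.round(4),round(float(s[2]),4),len(pts),round(float(np.median(res)),4)
E
python3 - <<'E'
from h import *
p,_,ct=load('top0.pkl');q,_,cs=load('side0.pkl')
# BR image for the top (colour contrast)
br=lambda p:128+2*(p[:,:,0].astype(np.float32)-p[:,:,2])
for n,x,y,z in(('ring',.5205,.3375,.006),('loose',.532,.1865,.006),('low',.475,-.0925,.036)):
    sg=-1
    print(n,'top',edgefit(br(p),ct,x,y,z,sg),'side',edgefit(q,cs,x,y,z,-1 if n=='ring' else 1))
print('lip top',edgefit(p,ct,.475,-.0925,.033,-1,.067),'side',edgefit(q,cs,.475,-.0925,.033,-1,.067))
q,_,cs=load('side5.pkl')
for z in(.075,.079): print(z,edgefit(q,cs,.475,-.0925,z,-1,angs=np.radians(np.r_[-120:120:4])))
E
```

```text
ring top (array([0.5216, 0.3375]), 0.0603, 90, 0.0003) side (array([0.5248, 0.3376]), 0.0599, 90, 0.0006)
loose top (array([0.5309, 0.1858]), 0.0585, 90, 0.0005) side (array([0.5337, 0.188 ]), 0.0602, 90, 0.0007)
low top (array([ 0.4742, -0.0927]), 0.0586, 90, 0.0004) side (array([ 0.4767, -0.0921]), 0.0583, 90, 0.0007)
lip top (array([ 0.4745, -0.0929]), 0.0679, 90, 0.0004) side (array([ 0.4765, -0.0943]), 0.0692, 31, 0.0009)
0.075 (array([ 0.4722, -0.1029]), 0.063, 42, 0.0014)
0.079 (array([ 0.4725, -0.0959]), 0.0622, 43, 0.0015)
```

Emit:
arm_command:
  increments:
    - {"dx":0.2,"dy":0.3,"dz":1.0,"wx":0.0,"wy":0.0,"wz":0.0,"grip":1.8}
    - {"dx":0.25,"dy":0.35,"dz":2.2,"wx":0.0,"wy":0.0,"wz":0.0,"grip":1.8}
    - {"dx":0.25,"dy":0.35,"dz":2.9,"wx":0.0,"wy":0.0,"wz":0.0,"grip":1.8}
    - {"dx":0.25,"dy":0.35,"dz":2.9,"wx":0.0,"wy":0.0,"wz":0.0,"grip":1.8}

```text
clock: 5.8
eef_pos: [0.4281, -0.09, 0.0154]
tool_rot: [0.706, 0.708, -0.001, -0.001]
ft_force: [-0.1, -1.2, -2.4]
grip_width: 0.0193
grasp_force: 56.3
```

```bash
python3 go.py .4285 -.092 .008 0; python3 - <<'E'
from h import *
q,_,cs=snap('side','6')
p,_,ct=snap('top','6')
for z in(.045,.05):
  for r in((-130,130),(-90,90),(0,150)): print(z,r,edgefit(q,cs,.475,-.0925,z,-1,angs=np.radians(np.arange(*r,3))))
# hole: dark->bright outward
print('hole',edgefit(q,cs,.475,-.0925,.05,1,r0=.038,tol=.006,angs=np.radians(np.arange(-130,130,3))))
cv2.imwrite('pics/6.png',np.hstack([crop(p,322,222,45),crop(q,300,212,35)]))
E
```

```text
t 5.8 pos [ 0.4281 -0.09    0.0154] psi 0.004 F [-0.1 -1.2 -2.4] w 0.0193 gf 56.3 j [-0.21  0.3  -0.45  0.83  0.    1.36]
-> (0.4285, -0.092, 0.008, 0.0) d cm [-0.2   0.04  0.74] w [-0.003 -0.001  0.004]
0.045 (-130, 130) (array([ 0.4771, -0.0992]), 0.0617, 75, 0.0015)
0.045 (-90, 90) (array([ 0.4752, -0.0998]), 0.0633, 49, 0.001)
0.045 (0, 150) (array([ 0.4777, -0.0917]), 0.0555, 47, 0.0007)
0.05 (-130, 130) (array([ 0.4767, -0.0913]), 0.0616, 77, 0.0012)
0.05 (-90, 90) (array([ 0.4756, -0.0917]), 0.0624, 52, 0.001)
0.05 (0, 150) (array([ 0.4776, -0.0838]), 0.0553, 49, 0.0008)
hole (array([ 0.478, -0.087]), 0.0383, 47, 0.0006)
```

View pics/6.png

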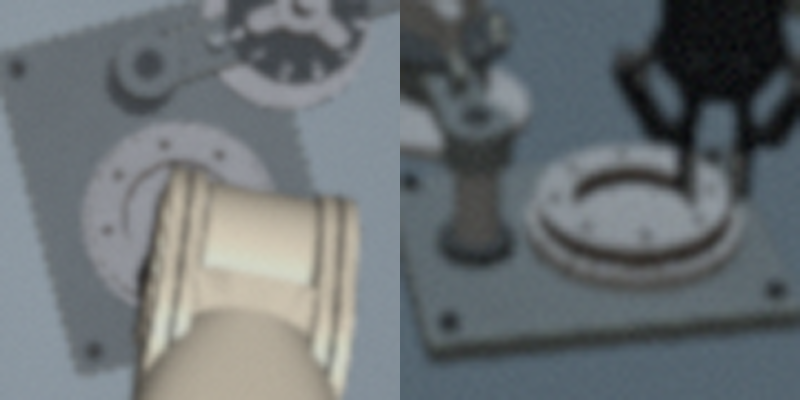

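Emit:
arm_command:
  increments:
    - {"dx":-0.15,"dy":0.0,"dz":0.4,"wx":0.0,"wy":0.0,"wz":0.0,"grip":1.8}
    - {"dx":-0.15,"dy":0.0,"dz":0.75,"wx":0.0,"wy":0.0,"wz":0.0,"grip":1.8}
    - {"dx":-0.15,"dy":0.0,"dz":0.8,"wx":0.0,"wy":0.0,"wz":0.0,"grip":1.8}

```text
clock: 6.2
eef_pos: [0.4291, -0.0927, 0.0085]
tool_rot: [0.706, 0.708, -0.0, -0.0]
ft_force: [0.2, -0.2, -1.9]
grip_width: 0.0194
grasp_force: 56.3
```

Emit:
arm_command:
  increments:
    - {"dx":0.0,"dy":0.0,"dz":0.1,"wx":0.0,"wy":0.0,"wz":0.0,"grip":1.8}
    - {"dx":0.0,"dy":0.0,"dz":0.15,"wx":0.0,"wy":0.0,"wz":0.0,"grip":1.8}
    - {"dx":0.0,"dy":0.0,"dz":0.15,"wx":0.0,"wy":0.0,"wz":0.0,"grip":1.8}

```text
clock: 6.5
eef_pos: [0.4294, -0.0927, 0.0074]
tool_rot: [0.706, 0.708, 0.0, 0.0]
ft_force: [-1.1, 0.6, -2.3]
grip_width: 0.0195
grasp_force: 56.3
```

Emit:
arm_command:
  increments:
    - {"dx":0.0,"dy":0.0,"dz":0.1,"wx":0.0,"wy":0.0,"wz":0.0,"grip":1.8}
    - {"dx":0.0,"dy":0.0,"dz":0.2,"wx":0.0,"wy":0.0,"wz":0.0,"grip":1.8}
    - {"dx":0.0,"dy":0.0,"dz":0.2,"wx":0.0,"wy":0.0,"wz":0.0,"grip":1.8}

```text
clock: 6.8
eef_pos: [0.4296, -0.0928, 0.0072]
tool_rot: [0.706, 0.708, 0.0, 0.0]
ft_force: [-5.4, 1.2, 15.0]
grip_width: 0.0195
grasp_force: 58.8
```

Contact: I'll back off 2 mm, release and rise.

Emit:
arm_command:
  increments:
    - {"dx":0.0,"dy":0.0,"dz":-0.15,"wx":0.0,"wy":0.0,"wz":0.0,"grip":1.8}
    - {"dx":0.0,"dy":0.0,"dz":-0.15,"wx":0.0,"wy":0.0,"wz":0.0,"grip":3.2}
    - {"dx":0.0,"dy":0.0,"dz":-0.15,"wx":0.0,"wy":0.0,"wz":0.0,"grip":3.2}
    - {"dx":0.0,"dy":0.0,"dz":-0.15,"wx":0.0,"wy":0.0,"wz":0.0,"grip":3.2}
    - {"dx":0.0,"dy":0.0,"dz":-1.0,"wx":0.0,"wy":0.0,"wz":0.0,"grip":3.2}
    - {"dx":0.0,"dy":0.0,"dz":-5.0,"wx":0.0,"wy":0.0,"wz":0.0,"grip":3.2}
    - {"dx":5.0,"dy":0.0,"dz":-9.0,"wx":0.0,"wy":0.0,"wz":0.0,"grip":3.4}
    - {"dx":10.0,"dy":0.0,"dz":-9.0,"wx":0.0,"wy":0.0,"wz":0.0,"grip":3.4}
    - {"dx":15.0,"dy":0.0,"dz":-9.0,"wx":0.0,"wy":0.0,"wz":0.0,"grip":3.4}
    - {"dx":20.0,"dy":0.0,"dz":-9.0,"wx":0.0,"wy":0.0,"wz":0.0,"grip":3.4}

```text
clock: 7.8
eef_pos: [0.4297, 0.0976, 0.0968]
tool_rot: [0.707, 0.707, 0.001, 0.001]
ft_force: [1.4, -0.4, 0.4]
grip_width: 0.0342
grasp_force: 0.0
```

```bash
python3 go.py .4845 .187 0.02 0; python3 - <<'E'
from h import *
q,_,cs=snap('side','7');p,d,ct=snap('top','7')
br=lambda p:128+2*(p[:,:,0].astype(np.float32)-p[:,:,2])
print('top ring on pile', edgefit(p,ct,.4742,-.0925,.042,-1),edgefit(p,ct,.4742,-.0925,.042,1),edgefit(br(p),ct,.4742,-.0925,.042,1,r0=.038,tol=.005))
print('lip top',edgefit(p,ct,.475,-.0925,.033,-1,.067))
print('side',edgefit(q,cs,.4767,-.0925,.042,-1),edgefit(q,cs,.4767,-.0925,.042,1,.038,.005))
cv2.imwrite('pics/7.png',np.hstack([crop(p,318,226,28),crop(q,306,215,30)]))
E
```

```text
t 7.8 pos [0.4297 0.0976 0.0968] psi 0.001 F [ 1.4 -0.4  0.4] w 0.0342 gf 0.0 j [ 0.22  0.2  -0.33  1.04 -0.    1.79]
-> (0.4845, 0.187, 0.02, 0.0) d cm [8.93 5.47 7.7 ] w [ 0.003 -0.001  0.001]Traceback (most recent call last):
  File "<stdin>", line 4, in <module>
  File "h.py", line 46, in edgefit
    s=least_squares(lambda q:np.hypot(*(pts-q[:2]).T)-q[2],[*ctr,r0],loss='soft_l1',f_scale=.0007).x
      ~~~~~~~~~~~~~^^^^^^^^^^^^^^^^^^^^^^^^^^^^^^^^^^^^^^^^^^^^^^^^^^^^^^^^^^^^^^^^^^^^^^^^^^^^^^^
    return func(*args, **kwargs)
    vector_fun = VectorFunction(
        fun_wrapped,
    ...<6 lines>...
        workers=workers
    )
    self._update_fun()
    ~~~~~~~~~~~~~~~~^^
    self.f = self.fun_wrapped(xp_copy(self.x))
             ~~~~~~~~~~~~~~~~^^^^^^^^^^^^^^^^^
    return np.atleast_1d(self.fun(x))
                         ~~~~~~~~^^^
    return self.f(x, *self.args, **self.kwargs)
           ~~~~~~^^^^^^^^^^^^^^^^^^^^^^^^^^^^^^
  File "h.py", line 46, in <lambda>
    s=least_squares(lambda q:np.hypot(*(pts-q[:2]).T)-q[2],[*ctr,r0],loss='soft_l1',f_scale=.0007).x
                                        ~~~^~~~~~
ValueError: operands could not be broadcast together with shapes (0,) (2,)
```

```bash
python3 - <<'E'
from h import *
def holes(p,c,x,y,z):
    u,v=proj(c,(x,y,z)).astype(int)
    g=p.astype(np.float32).sum(2)/3;r=24
    w=g[v-r:v+r,u-r:u+r];bh=cv2.morphologyEx(w,cv2.MORPH_BLACKHAT,np.ones((5,5)))
    n,l,s,_=cv2.connectedComponentsWithStats((bh>10).astype(np.uint8))
    P=[]
    for i in range(1,n):
        if s[i,4]>9: continue
        yy,xx=np.nonzero(l==i);k=bh[yy,xx];P.append(cast(c,u-r+(xx*k).sum()/k.sum(),v-r+(yy*k).sum()/k.sum(),z)[:2])
    P=np.array(P);R_=np.hypot(*(P-[x,y]).T);P=P[(R_>.04)&(R_<.058)]
    A=np.c_[2*P,np.ones(len(P))];s=np.linalg.lstsq(A,(P**2).sum(1),rcond=None)[0]
    rr=np.hypot(*(P-s[:2]).T)
    return s[:2].round(4),rr.round(4)
ct=load('top0.pkl')[2];cs=load('side0.pkl')[2]
print('t0',holes(load('top0.pkl')[0],ct,.5216,.3375,.006));print('s0',holes(load('side0.pkl')[0],cs,.5248,.3376,.006))
print('t7',holes(load('top7.pkl')[0] if 0 else snap('top','7')[0],ct,.4742,-.0927,.042))
q=load('side7.pkl')[0];print('s7',holes(q,cs,.4767,-.0921,.042))
print('side edge',edgefit(q,cs,.4767,-.0921,.042,-1))
p=load('top7.pkl')[0]
for u in range(290,346,2): print(u,p[227,u],end=' ')
E
```

```text
t0 (array([0.5225, 0.3385]), array([0.0488, 0.0488, 0.0484, 0.0483, 0.0488, 0.0488, 0.0486]))
s0 (array([0.5247, 0.3374]), array([0.0486, 0.0492, 0.0485, 0.0484, 0.0488, 0.049 , 0.0486]))
t7 (array([ 0.4773, -0.0938]), array([0.0488, 0.0484, 0.0488, 0.049 , 0.0492, 0.049 , 0.0483, 0.0489]))
s7 (array([ 0.4754, -0.0932]), array([0.0467, 0.0467, 0.0467]))
side edge (array([ 0.4783, -0.0973]), 0.0608, 70, 0.0022)
290 [104 111 118] 292 [104 111 117] 294 [106 113 119] 296 [137 139 144] 298 [125 127 131] 300 [136 138 144] 302 [128 128 133] 304 [141 143 149] 306 [140 144 149] 308 [144 147 153] 310 [144 147 154] 312 [145 146 154] 314 [144 145 153] 316 [147 148 155] 318 [147 150 155] 320 [146 149 155] 322 [147 149 156] 324 [146 149 156] 326 [148 150 156] 328 [144 146 154] 330 [132 135 140] 332 [145 147 155] 334 [146 148 153] 336 [145 147 153] 338 [135 138 143] 340 [112 118 123] 342 [101 108 113] 344 [102 110 115]
```

```bash
python3 - <<'E'
from h import *
p,_,ct=load('top0.pkl');q,_,cs=load('side0.pkl')
print('low gray outer',edgefit(p,ct,.4745,-.0925,.036,1,tol=.005),'inner',edgefit(p,ct,.4745,-.0925,.036,-1,.038,.006))
print('low side inner',edgefit(q,cs,.4767,-.0925,.036,1,.038,.006), edgefit(q,cs,.4767,-.0925,.036,-1,.038,.006))
print('loose gray outer',edgefit(p,ct,.531,.186,.006,1,tol=.006),'inner',edgefit(p,ct,.531,.186,.006,-1,.038,.006))
print('ring0 gray outer',edgefit(p,ct,.5216,.3375,.006,-1,tol=.006),'inner',edgefit(p,ct,.5216,.3375,.006,1,.038,.006))
p=load('top7.pkl')[0]
print('lip7',edgefit(p,ct,.4745,-.0929,.033,-1,.067,.006))
E
```

```text
low gray outer (array([ 0.474 , -0.0926]), 0.0592, 90, 0.0005) inner (array([ 0.4738, -0.0928]), 0.0369, 90, 0.0004)Traceback (most recent call last):
  File "<stdin>", line 4, in <module>
  File "h.py", line 46, in edgefit
    s=least_squares(lambda q:np.hypot(*(pts-q[:2]).T)-q[2],[*ctr,r0],loss='soft_l1',f_scale=.0007).x
      ~~~~~~~~~~~~~^^^^^^^^^^^^^^^^^^^^^^^^^^^^^^^^^^^^^^^^^^^^^^^^^^^^^^^^^^^^^^^^^^^^^^^^^^^^^^^
    return func(*args, **kwargs)
    vector_fun = VectorFunction(
        fun_wrapped,
    ...<6 lines>...
        workers=workers
    )
    self._update_fun()
    ~~~~~~~~~~~~~~~~^^
    self.f = self.fun_wrapped(xp_copy(self.x))
             ~~~~~~~~~~~~~~~~^^^^^^^^^^^^^^^^^
    return np.atleast_1d(self.fun(x))
                         ~~~~~~~~^^^
    return self.f(x, *self.args, **self.kwargs)
           ~~~~~~^^^^^^^^^^^^^^^^^^^^^^^^^^^^^^
  File "h.py", line 46, in <lambda>
    s=least_squares(lambda q:np.hypot(*(pts-q[:2]).T)-q[2],[*ctr,r0],loss='soft_l1',f_scale=.0007).x
                                        ~~~^~~~~~
ValueError: operands could not be broadcast together with shapes (0,) (2,)
```

Top-view rivet holes put the ring at (.4773,-.0938), against (.474,-.0927) for the lining, so it is about 3 mm off. That meets the limit with little margin. I'll recentre it by closing the gripper at a pose shifted by (-3,+1) mm.

Emit:
arm_command:
  increments:
    - {"dx":-5.0,"dy":-0.3,"dz":0.0,"wx":0.0,"wy":0.0,"wz":0.0,"grip":4.0}
    - {"dx":-10.0,"dy":-0.3,"dz":0.0,"wx":0.0,"wy":0.0,"wz":0.0,"grip":4.0}
    - {"dx":-15.0,"dy":-0.3,"dz":0.0,"wx":0.0,"wy":0.0,"wz":0.0,"grip":4.0}
    - {"dx":-18.9,"dy":-0.3,"dz":0.0,"wx":0.0,"wy":0.0,"wz":0.0,"grip":4.0}
    - {"dx":-18.9,"dy":-0.3,"dz":3.5,"wx":0.0,"wy":0.0,"wz":0.0,"grip":4.0}
    - {"dx":-18.9,"dy":-0.3,"dz":6.5,"wx":0.0,"wy":0.0,"wz":0.0,"grip":4.0}
    - {"dx":-18.9,"dy":-0.3,"dz":6.5,"wx":0.0,"wy":0.0,"wz":0.0,"grip":4.0}

```text
clock: 8.65
eef_pos: [0.422, -0.0941, 0.0273]
tool_rot: [0.708, 0.707, -0.002, -0.003]
ft_force: [-1.5, 0.6, 0.5]
grip_width: 0.0404
grasp_force: 0.0
```

```bash
python3 go.py .4266 -.0917 0.009 0
```

```text
t 8.65 pos [ 0.422  -0.0941  0.0273] psi -0.002 F [-1.5  0.6  0.5] w 0.0404 gf 0.0 j [-0.22  0.28 -0.44  0.86 -0.    1.35]
-> (0.4266, -0.0917, 0.009, 0.0) d cm [0.24 0.48 1.82] w [-0.008 -0.002 -0.002]
```

Emit:
arm_command:
  increments:
    - {"dx":0.0,"dy":0.0,"dz":0.0,"wx":0.0,"wy":0.0,"wz":0.0,"grip":4.0}
    - {"dx":0.0,"dy":0.0,"dz":0.0,"wx":0.0,"wy":0.0,"wz":0.0,"grip":4.0}

```text
clock: 8.85
eef_pos: [0.4276, -0.0937, 0.0317]
tool_rot: [0.707, 0.708, 0.001, 0.001]
ft_force: [0.9, 0.1, 0.8]
grip_width: 0.0401
grasp_force: 0.0
```

```bash
python3 go.py .4266 -.0917 0.009 0
```

```text
t 8.85 pos [ 0.4276 -0.0937  0.0317] psi 0.002 F [0.9 0.1 0.8] w 0.0401 gf 0.0 j [-0.22  0.27 -0.43  0.86 -0.    1.35]
-> (0.4266, -0.0917, 0.009, 0.0) d cm [ 0.2  -0.1   2.27] w [0.002 0.001 0.002]
```

Emit:
arm_command:
  increments:
    - {"dx":0.15,"dy":-0.05,"dz":1.2,"wx":0.0,"wy":0.0,"wz":0.0,"grip":4.0}
    - {"dx":0.15,"dy":-0.05,"dz":2.2,"wx":0.0,"wy":0.0,"wz":0.0,"grip":4.0}
    - {"dx":0.15,"dy":-0.05,"dz":2.2,"wx":0.0,"wy":0.0,"wz":0.0,"grip":3.4}
    - {"dx":0.15,"dy":-0.05,"dz":2.2,"wx":0.0,"wy":0.0,"wz":0.0,"grip":2.8}

```text
clock: 9.25
eef_pos: [0.4265, -0.0916, 0.0088]
tool_rot: [0.706, 0.708, 0.0, 0.0]
ft_force: [-0.3, 0.5, -0.0]
grip_width: 0.0281
grasp_force: 0.1
```

Emit:
arm_command:
  increments:
    - {"dx":0.0,"dy":0.0,"dz":0.0,"wx":0.0,"wy":0.0,"wz":0.0,"grip":2.4}
    - {"dx":0.0,"dy":0.0,"dz":0.0,"wx":0.0,"wy":0.0,"wz":0.0,"grip":1.9}
    - {"dx":0.0,"dy":0.0,"dz":0.0,"wx":0.0,"wy":0.0,"wz":0.0,"grip":1.9}

```text
clock: 9.55
eef_pos: [0.427, -0.0918, 0.0091]
tool_rot: [0.706, 0.708, 0.001, 0.001]
ft_force: [0.9, 0.2, 5.0]
grip_width: 0.0198
grasp_force: 33.8
```

Emit:
arm_command:
  increments:
    - {"dx":0.0,"dy":0.0,"dz":0.0,"wx":0.0,"wy":0.0,"wz":0.0,"grip":3.2}
    - {"dx":0.0,"dy":0.0,"dz":0.0,"wx":0.0,"wy":0.0,"wz":0.0,"grip":3.2}
    - {"dx":0.0,"dy":0.0,"dz":-0.5,"wx":0.0,"wy":0.0,"wz":0.0,"grip":3.2}
    - {"dx":0.0,"dy":0.0,"dz":-4.0,"wx":0.0,"wy":0.0,"wz":0.0,"grip":3.2}
    - {"dx":5.0,"dy":0.0,"dz":-6.0,"wx":0.0,"wy":0.0,"wz":0.0,"grip":3.4}
    - {"dx":10.0,"dy":0.0,"dz":-6.0,"wx":0.0,"wy":0.0,"wz":0.0,"grip":3.4}
    - {"dx":15.0,"dy":2.0,"dz":-6.0,"wx":0.0,"wy":0.0,"wz":0.0,"grip":3.4}
    - {"dx":20.0,"dy":4.0,"dz":-6.0,"wx":0.0,"wy":0.0,"wz":0.0,"grip":3.4}
    - {"dx":25.0,"dy":5.6,"dz":-5.0,"wx":0.0,"wy":0.0,"wz":0.0,"grip":3.4}
    - {"dx":27.8,"dy":5.6,"dz":-3.0,"wx":0.0,"wy":0.0,"wz":0.0,"grip":3.4}

```text
clock: 10.55
eef_pos: [0.485, 0.1899, 0.0402]
tool_rot: [0.706, 0.708, 0.003, 0.001]
ft_force: [1.2, -0.1, -0.2]
grip_width: 0.0338
grasp_force: 0.0
```

```bash
cat >> h.py <<'E'
def holes(p,c,x,y,z):
    u,v=proj(c,(x,y,z)).astype(int)
    g=p.astype(np.float32).sum(2)/3;r=24
    w=g[v-r:v+r,u-r:u+r];bh=cv2.morphologyEx(w,cv2.MORPH_BLACKHAT,np.ones((5,5)))
    n,l,s,_=cv2.connectedComponentsWithStats((bh>10).astype(np.uint8))
    P=[]
    for i in range(1,n):
        if s[i,4]>9: continue
        yy,xx=np.nonzero(l==i);k=bh[yy,xx];P.append(cast(c,u-r+(xx*k).sum()/k.sum(),v-r+(yy*k).sum()/k.sum(),z)[:2])
    P=np.array(P);R_=np.hypot(*(P-[x,y]).T);P=P[(R_>.04)&(R_<.058)]
    A=np.c_[2*P,np.ones(len(P))];s=np.linalg.lstsq(A,(P**2).sum(1),rcond=None)[0]
    return s[:2].round(4),np.hypot(*(P-s[:2]).T).round(4)
E
python3 go.py .483 .1862 -.028 0
python3 - <<'E'
from h import *
p,_,ct=snap('top','8')
print(holes(p,ct,.4742,-.0927,.042))
E
```

```text
t 10.55 pos [0.485  0.1899 0.0402] psi 0.002 F [ 1.2 -0.1 -0.2] w 0.0338 gf 0.0 j [ 0.37  0.4  -0.21  0.95 -0.    1.94]
-> (0.483, 0.1862, -0.028, 0.0) d cm [-0.38 -0.24  6.82] w [ 0.007 -0.002  0.002]
(array([ 0.4745, -0.0937]), array([0.0488, 0.0487, 0.0492, 0.0496, 0.0488, 0.0485, 0.049 ]))
```

Emit:
arm_command:
  increments:
    - {"dx":-0.4,"dy":-0.2,"dz":2.0,"wx":0.0,"wy":0.0,"wz":0.0,"grip":3.4}
    - {"dx":-0.4,"dy":-0.2,"dz":4.5,"wx":0.0,"wy":0.0,"wz":0.0,"grip":3.4}
    - {"dx":-0.4,"dy":-0.2,"dz":5.5,"wx":0.0,"wy":0.0,"wz":0.0,"grip":3.4}
    - {"dx":-0.4,"dy":-0.2,"dz":5.5,"wx":0.0,"wy":0.0,"wz":0.0,"grip":3.4}

```text
clock: 11.0
eef_pos: [0.4775, 0.1816, -0.0183]
tool_rot: [0.706, 0.708, -0.002, -0.001]
ft_force: [0.4, 0.4, -0.4]
grip_width: 0.034
grasp_force: 0.0
```

```bash
python3 go.py .483 .1858 -.0275 0
```

```text
t 11.0 pos [ 0.4775  0.1816 -0.0183] psi 0.002 F [ 0.4  0.4 -0.4] w 0.034 gf 0.0 j [ 0.36  0.47 -0.29  0.82 -0.    1.93]
-> (0.483, 0.1858, -0.0275, 0.0) d cm [0.42 0.56 0.92] w [-0.004  0.002  0.002]
```

Emit:
arm_command:
  increments:
    - {"dx":0.4,"dy":0.5,"dz":0.0,"wx":0.0,"wy":0.0,"wz":0.0,"grip":3.4}
    - {"dx":0.4,"dy":0.5,"dz":0.0,"wx":0.0,"wy":0.0,"wz":0.0,"grip":3.4}
    - {"dx":0.4,"dy":0.5,"dz":0.6,"wx":0.0,"wy":0.0,"wz":0.0,"grip":3.4}
    - {"dx":0.4,"dy":0.5,"dz":0.9,"wx":0.0,"wy":0.0,"wz":0.0,"grip":3.4}
    - {"dx":0.4,"dy":0.5,"dz":0.9,"wx":0.0,"wy":0.0,"wz":0.0,"grip":3.4}

```text
clock: 11.5
eef_pos: [0.4838, 0.1862, -0.0261]
tool_rot: [0.706, 0.708, -0.0, -0.0]
ft_force: [0.7, -0.1, 0.3]
grip_width: 0.0343
grasp_force: 0.0
```

```bash
python3 go.py .483 .1858 -.0275 0
```

```text
t 11.5 pos [ 0.4838  0.1862 -0.0261] psi 0.002 F [ 0.7 -0.1  0.3] w 0.0343 gf 0.0 j [ 0.37  0.49 -0.28  0.8   0.    1.94]
-> (0.483, 0.1858, -0.0275, 0.0) d cm [-0.04 -0.08  0.14] w [-0.001  0.     0.002]
```

Good. Now I'll close and lift.

Emit:
arm_command:
  increments:
    - {"dx":0.0,"dy":-0.05,"dz":0.12,"wx":0.0,"wy":0.0,"wz":0.0,"grip":2.8}
    - {"dx":0.0,"dy":-0.05,"dz":0.12,"wx":0.0,"wy":0.0,"wz":0.0,"grip":1.8}
    - {"dx":0.0,"dy":-0.05,"dz":0.12,"wx":0.0,"wy":0.0,"wz":0.0,"grip":1.8}
    - {"dx":0.0,"dy":-0.05,"dz":0.12,"wx":0.0,"wy":0.0,"wz":0.0,"grip":1.8}
    - {"dx":0.0,"dy":-0.05,"dz":0.12,"wx":0.0,"wy":0.0,"wz":0.0,"grip":1.8}

```text
clock: 12.0
eef_pos: [0.4836, 0.1864, -0.0269]
tool_rot: [0.706, 0.708, -0.0, -0.0]
ft_force: [-1.6, -1.1, 1.2]
grip_width: 0.0183
grasp_force: 36.2
```

Emit:
arm_command:
  increments:
    - {"dx":0.0,"dy":0.0,"dz":-1.0,"wx":0.0,"wy":0.0,"wz":0.0,"grip":1.8}
    - {"dx":0.0,"dy":0.0,"dz":-4.0,"wx":0.0,"wy":0.0,"wz":0.0,"grip":1.8}
    - {"dx":-1.0,"dy":0.0,"dz":-7.0,"wx":0.0,"wy":0.0,"wz":0.0,"grip":1.8}
    - {"dx":-5.0,"dy":-1.0,"dz":-8.0,"wx":0.0,"wy":0.0,"wz":0.0,"grip":1.8}
    - {"dx":-9.5,"dy":-2.5,"dz":-8.0,"wx":0.0,"wy":0.0,"wz":0.0,"grip":1.8}
    - {"dx":-14.0,"dy":-4.0,"dz":-8.0,"wx":0.0,"wy":0.0,"wz":0.0,"grip":1.8}
    - {"dx":-18.5,"dy":-5.0,"dz":-8.0,"wx":0.0,"wy":0.0,"wz":0.0,"grip":1.8}
    - {"dx":-23.0,"dy":-5.6,"dz":-8.0,"wx":0.0,"wy":0.0,"wz":0.0,"grip":1.8}
    - {"dx":-26.5,"dy":-5.7,"dz":-8.0,"wx":0.0,"wy":0.0,"wz":0.0,"grip":1.8}
    - {"dx":-27.9,"dy":-5.7,"dz":-8.0,"wx":0.0,"wy":0.0,"wz":0.0,"grip":1.8}

```text
clock: 13.0
eef_pos: [0.4273, -0.0956, 0.0539]
tool_rot: [0.708, 0.706, 0.0, 0.001]
ft_force: [0.0, 1.1, -0.9]
grip_width: 0.0188
grasp_force: 35.9
```

Emit:
arm_command:
  increments:
    - {"dx":0.0,"dy":0.0,"dz":0.0,"wx":0.0,"wy":0.0,"wz":0.0,"grip":1.8}
    - {"dx":0.0,"dy":0.0,"dz":0.0,"wx":0.0,"wy":0.0,"wz":0.0,"grip":1.8}
    - {"dx":0.0,"dy":0.0,"dz":0.0,"wx":0.0,"wy":0.0,"wz":0.0,"grip":1.8}

```text
clock: 13.3
eef_pos: [0.4274, -0.0919, 0.0532]
tool_rot: [0.706, 0.708, 0.0, -0.0]
ft_force: [-0.5, 0.5, -0.6]
grip_width: 0.019
grasp_force: 36.0
```

```bash
python3 go.py .4264 -.0932 .022 0
```

```text
t 13.3 pos [ 0.4274 -0.0919  0.0532] psi 0.003 F [-0.5  0.5 -0.6] w 0.019 gf 36.0 j [-0.21  0.25 -0.4   0.92  0.    1.36]
-> (0.4264, -0.0932, 0.022, 0.0) d cm [-0.13 -0.1   3.12] w [ 0.    -0.     0.003]
```

Emit:
arm_command:
  increments:
    - {"dx":-0.1,"dy":-0.05,"dz":1.5,"wx":0.0,"wy":0.0,"wz":0.0,"grip":1.6}
    - {"dx":-0.1,"dy":-0.05,"dz":2.8,"wx":0.0,"wy":0.0,"wz":0.0,"grip":1.6}
    - {"dx":-0.1,"dy":-0.05,"dz":3.4,"wx":0.0,"wy":0.0,"wz":0.0,"grip":1.6}
    - {"dx":-0.1,"dy":-0.05,"dz":3.4,"wx":0.0,"wy":0.0,"wz":0.0,"grip":1.6}

```text
clock: 13.7
eef_pos: [0.426, -0.0927, 0.0183]
tool_rot: [0.706, 0.708, -0.001, -0.001]
ft_force: [0.1, 0.9, -0.1]
grip_width: 0.0176
grasp_force: 58.6
```

```bash
python3 go.py .4268 -.093 .0145 0; python3 - <<'E'
from h import *
p,_,ct=snap('side','9')
for z in (.05,.053): print(edgefit(p,ct,.4767,-.092,z,1,angs=np.radians(np.arange(20,170,3))),edgefit(p,ct,.4767,-.092,z,1,.038,.007,angs=np.radians(np.arange(-120,120,3))))
E
```

```text
t 13.7 pos [ 0.426  -0.0927  0.0183] psi 0.004 F [ 0.1  0.9 -0.1] w 0.0176 gf 58.6 j [-0.21  0.29 -0.45  0.83  0.    1.35]
-> (0.4268, -0.093, 0.0145, 0.0) d cm [-0.04  0.08  0.38] w [-0.002 -0.001  0.004]Traceback (most recent call last):
  File "<stdin>", line 3, in <module>
  File "h.py", line 46, in edgefit
    s=least_squares(lambda q:np.hypot(*(pts-q[:2]).T)-q[2],[*ctr,r0],loss='soft_l1',f_scale=.0007).x
      ~~~~~~~~~~~~~^^^^^^^^^^^^^^^^^^^^^^^^^^^^^^^^^^^^^^^^^^^^^^^^^^^^^^^^^^^^^^^^^^^^^^^^^^^^^^^
    return func(*args, **kwargs)
    vector_fun = VectorFunction(
        fun_wrapped,
    ...<6 lines>...
        workers=workers
    )
    self._update_fun()
    ~~~~~~~~~~~~~~~~^^
    self.f = self.fun_wrapped(xp_copy(self.x))
             ~~~~~~~~~~~~~~~~^^^^^^^^^^^^^^^^^
    return np.atleast_1d(self.fun(x))
                         ~~~~~~~~^^^
    return self.f(x, *self.args, **self.kwargs)
           ~~~~~~^^^^^^^^^^^^^^^^^^^^^^^^^^^^^^
  File "h.py", line 46, in <lambda>
    s=least_squares(lambda q:np.hypot(*(pts-q[:2]).T)-q[2],[*ctr,r0],loss='soft_l1',f_scale=.0007).x
                                        ~~~^~~~~~
ValueError: operands could not be broadcast together with shapes (0,) (2,)
```

Emit:
arm_command:
  increments:
    - {"dx":-0.03,"dy":0.05,"dz":0.15,"wx":0.0,"wy":0.0,"wz":0.0,"grip":1.6}
    - {"dx":-0.03,"dy":0.05,"dz":0.25,"wx":0.0,"wy":0.0,"wz":0.0,"grip":1.6}
    - {"dx":-0.03,"dy":0.05,"dz":0.28,"wx":0.0,"wy":0.0,"wz":0.0,"grip":1.6}

```text
clock: 14.05
eef_pos: [0.4277, -0.094, 0.0165]
tool_rot: [0.706, 0.708, 0.0, 0.0]
ft_force: [-0.3, -0.2, -0.8]
grip_width: 0.0173
grasp_force: 58.6
```

Emit:
arm_command:
  increments:
    - {"dx":0.0,"dy":0.0,"dz":0.1,"wx":0.0,"wy":0.0,"wz":0.0,"grip":1.6}
    - {"dx":0.0,"dy":0.0,"dz":0.15,"wx":0.0,"wy":0.0,"wz":0.0,"grip":1.6}
    - {"dx":0.0,"dy":0.0,"dz":0.15,"wx":0.0,"wy":0.0,"wz":0.0,"grip":1.6}

```text
clock: 14.35
eef_pos: [0.4277, -0.0941, 0.0152]
tool_rot: [0.706, 0.708, 0.0, 0.0]
ft_force: [-0.4, -0.2, 3.6]
grip_width: 0.0173
grasp_force: 59.7
```

Emit:
arm_command:
  increments:
    - {"dx":0.0,"dy":0.0,"dz":0.0,"wx":0.0,"wy":0.0,"wz":0.0,"grip":2.4}
    - {"dx":0.0,"dy":0.0,"dz":0.0,"wx":0.0,"wy":0.0,"wz":0.0,"grip":3.2}
    - {"dx":0.0,"dy":0.0,"dz":0.0,"wx":0.0,"wy":0.0,"wz":0.0,"grip":3.2}
    - {"dx":0.0,"dy":0.0,"dz":-1.0,"wx":0.0,"wy":0.0,"wz":0.0,"grip":3.2}
    - {"dx":0.0,"dy":0.0,"dz":-5.0,"wx":0.0,"wy":0.0,"wz":0.0,"grip":3.2}
    - {"dx":0.0,"dy":0.0,"dz":-10.0,"wx":0.0,"wy":0.0,"wz":0.0,"grip":3.2}
    - {"dx":3.0,"dy":-1.0,"dz":-14.0,"wx":0.0,"wy":0.0,"wz":0.0,"grip":3.2}
    - {"dx":8.0,"dy":-3.0,"dz":-17.0,"wx":0.0,"wy":0.0,"wz":0.0,"grip":1.0}
    - {"dx":13.0,"dy":-5.0,"dz":-17.0,"wx":0.0,"wy":0.0,"wz":0.0,"grip":1.0}
    - {"dx":17.0,"dy":-5.0,"dz":-17.0,"wx":0.0,"wy":0.0,"wz":0.0,"grip":1.0}

```text
clock: 15.35
eef_pos: [0.3768, 0.0727, 0.187]
tool_rot: [0.707, 0.707, 0.002, 0.001]
ft_force: [1.4, -0.0, -0.4]
grip_width: 0.0099
grasp_force: 0.0
```

```bash
python3 go.py; python3 - <<'E'
from h import *
p,_,ct=snap('top','10');q,_,cs=snap('side','10')
br=lambda p:128+2*(p[:,:,0].astype(np.float32)-p[:,:,2])
print('upper top gray inner',edgefit(p,ct,.4745,-.0937,.048,-1,.038,.006),'outer br',edgefit(br(p),ct,.4745,-.0937,.048,-1))
g=p.astype(int).sum(2)/3
w=win(g<75,371,169,9);v,u=np.nonzero(w);k=cast(ct,u.mean(),v.mean(),.16);print('knob',k.round(4),w.sum())
piv=np.array([.474,-.0927]);hv=k[:2]
# lobes: bright pixels on grip, polar histogram about sleeve axis
import sys
d=None
for pv in [cast(ct,310,190,.116)[:2]]:
    a=np.arctan2(*(hv-pv)[::-1]);print('pivot',pv.round(4),'armlen',np.hypot(*(hv-pv)).round(4),'ang',a.round(3))
    ax=pv+.1*np.array([np.cos(a),np.sin(a)])
    print('axis',ax.round(4),proj(ct,(*ax,.15)).round(1))
    for z,r in((.147,.029),):
        gg=cv2.GaussianBlur(p,(3,3),0).astype(np.float32).sum(2)/3
        A=np.radians(np.arange(0,360,10));P=np.float32([proj(ct,(ax[0]+r*np.cos(t),ax[1]+r*np.sin(t),z)) for t in A])[None]
        print(cv2.remap(gg,P[:,:,0],P[:,:,1],cv2.INTER_LINEAR)[0].round().astype(int))
# hub edge fit
print('hub',edgefit(p,ct,.573,-.069,.116,1,.022,.005))
E
```

```text
t 15.35 pos [0.3768 0.0727 0.187 ] psi -0.0 F [ 1.4 -0.  -0.4] w 0.0099 gf 0.0 j [ 0.19  0.01 -0.29  1.26 -0.    1.76]
upper top gray inner (array([ 0.4737, -0.0927]), 0.0359, 90, 0.0005) outer br (array([ 0.4745, -0.0935]), 0.0589, 90, 0.0004)
knob [ 0.6229 -0.2364  0.16  ] 68
pivot [ 0.5737 -0.069 ] armlen 0.1745 ang -1.284
axis [ 0.6019 -0.165 ] [345.  177.7]
[122  86  80  79  71  71  71  70  73  96 133 144 120  81  71  72  71  71
  72  72  74 100 137 140 112  85  74  76  91  82  72  81  87  94 128 143]Traceback (most recent call last):
  File "<stdin>", line 20, in <module>
  File "h.py", line 46, in edgefit
    s=least_squares(lambda q:np.hypot(*(pts-q[:2]).T)-q[2],[*ctr,r0],loss='soft_l1',f_scale=.0007).x
      ~~~~~~~~~~~~~^^^^^^^^^^^^^^^^^^^^^^^^^^^^^^^^^^^^^^^^^^^^^^^^^^^^^^^^^^^^^^^^^^^^^^^^^^^^^^^
    return func(*args, **kwargs)
    vector_fun = VectorFunction(
        fun_wrapped,
    ...<6 lines>...
        workers=workers
    )
    self._update_fun()
    ~~~~~~~~~~~~~~~~^^
    self.f = self.fun_wrapped(xp_copy(self.x))
             ~~~~~~~~~~~~~~~~^^^^^^^^^^^^^^^^^
    return np.atleast_1d(self.fun(x))
                         ~~~~~~~~^^^
    return self.f(x, *self.args, **self.kwargs)
           ~~~~~~^^^^^^^^^^^^^^^^^^^^^^^^^^^^^^
  File "h.py", line 46, in <lambda>
    s=least_squares(lambda q:np.hypot(*(pts-q[:2]).T)-q[2],[*ctr,r0],loss='soft_l1',f_scale=.0007).x
                                        ~~~^~~~~~
ValueError: operands could not be broadcast together with shapes (0,) (2,)
```

The pile is good, with the upper lining at about (.474,-.093). The sleeve lobes at about 108°, 228° and 348° are in line with the pivot direction, so the sleeve is at 0. Next I'll go to the knob and turn the wrist to psi=2.85.

Emit:
arm_command:
  increments:
    - {"dx":-4.0,"dy":3.0,"dz":-0.8,"wx":0.0,"wy":0.0,"wz":-0.14,"grip":5.5}
    - {"dx":-8.0,"dy":6.0,"dz":-0.8,"wx":0.0,"wy":0.0,"wz":-0.28,"grip":5.5}
    - {"dx":-12.0,"dy":9.0,"dz":-0.8,"wx":0.0,"wy":0.0,"wz":-0.42,"grip":5.5}
    - {"dx":-16.0,"dy":12.0,"dz":-0.8,"wx":0.0,"wy":0.0,"wz":-0.56,"grip":5.5}
    - {"dx":-20.0,"dy":15.0,"dz":-0.8,"wx":0.0,"wy":0.0,"wz":-0.7,"grip":5.5}
    - {"dx":-24.0,"dy":18.0,"dz":-0.8,"wx":0.0,"wy":0.0,"wz":-0.84,"grip":5.5}
    - {"dx":-27.0,"dy":21.0,"dz":-0.8,"wx":0.0,"wy":0.0,"wz":-0.98,"grip":5.5}
    - {"dx":-30.0,"dy":23.5,"dz":-0.8,"wx":0.0,"wy":0.0,"wz":-1.12,"grip":5.5}
    - {"dx":-31.2,"dy":24.7,"dz":-0.8,"wx":0.0,"wy":0.0,"wz":-1.26,"grip":5.5}
    - {"dx":-31.2,"dy":24.7,"dz":-0.8,"wx":0.0,"wy":0.0,"wz":-1.4,"grip":5.5}

```text
clock: 16.45
eef_pos: [0.6257, -0.2434, 0.1908]
tool_rot: [0.083, 0.997, -0.0, -0.001]
ft_force: [0.7, -0.1, -0.5]
grip_width: 0.055
grasp_force: 0.0
```

```bash
python3 go.py .6235 -.239 .19 2.852
```

```text
t 16.45 pos [ 0.6257 -0.2434  0.1908] psi 1.404 F [ 0.7 -0.1 -0.5] w 0.055 gf 0.0 j [-0.37  0.61  0.54  1.5  -0.   -0.2 ]
-> (0.6235, -0.239, 0.19, 2.852) d cm [0.29 0.39 0.08] w [ 1.000e-03 -1.000e-03 -1.448e+00]
```

Emit:
arm_command:
  increments:
    - {"dx":0.2,"dy":0.3,"dz":0.0,"wx":0.0,"wy":0.0,"wz":-0.145,"grip":5.5}
    - {"dx":0.2,"dy":0.3,"dz":0.0,"wx":0.0,"wy":0.0,"wz":-0.29,"grip":5.5}
    - {"dx":0.2,"dy":0.3,"dz":0.0,"wx":0.0,"wy":0.0,"wz":-0.435,"grip":5.5}
    - {"dx":0.2,"dy":0.3,"dz":0.0,"wx":0.0,"wy":0.0,"wz":-0.58,"grip":5.5}
    - {"dx":0.2,"dy":0.3,"dz":0.0,"wx":0.0,"wy":0.0,"wz":-0.725,"grip":5.5}
    - {"dx":0.2,"dy":0.3,"dz":0.0,"wx":0.0,"wy":0.0,"wz":-0.87,"grip":5.5}
    - {"dx":0.2,"dy":0.3,"dz":0.0,"wx":0.0,"wy":0.0,"wz":-1.015,"grip":5.5}
    - {"dx":0.2,"dy":0.3,"dz":0.0,"wx":0.0,"wy":0.0,"wz":-1.16,"grip":5.5}
    - {"dx":0.2,"dy":0.3,"dz":0.0,"wx":0.0,"wy":0.0,"wz":-1.305,"grip":5.5}
    - {"dx":0.2,"dy":0.3,"dz":0.0,"wx":0.0,"wy":0.0,"wz":-1.45,"grip":5.5}

```text
clock: 17.45
eef_pos: [0.6231, -0.2374, 0.1928]
tool_rot: [-0.6, 0.8, 0.0, -0.0]
ft_force: [0.3, 0.6, 0.0]
grip_width: 0.0549
grasp_force: 0.0
```

```bash
python3 go.py .6235 -.239 .115 2.852; python3 - <<'E'
from h import *
q,d,cs=snap('side','11')
# knob in side view: project estimate and find dark blob
for P in[(.6229,-.2364,.16),(.6245,-.2417,.16),(.6235,-.239,.15)]: print(proj(cs,P).round(1))
q0,_,_=load('side0.pkl');g=q0.astype(int).sum(2)/3
u,v=proj(cs,(.6235,-.239,.15)).astype(int);print(g[v-8:v+9,u-8:u+9].astype(int))
E
```

```text
t 17.45 pos [ 0.6231 -0.2374  0.1928] psi 2.857 F [0.3 0.6 0. ] w 0.0549 gf 0.0 j [-0.36  0.59  0.52  1.5  -0.   -1.65]
-> (0.6235, -0.239, 0.115, 2.852) d cm [ 0.14 -0.09  7.78] w [ 0.    -0.     0.005]
[268.1 163.1]
[267.8 162.5]
[268.  165.3]
[[106 101  97  88  86  86  93 100 109 113 113 113 116 116 116 119 121]
 [109 109 104 102  96  91  90  88  90  95  96  99 101 105 105 108 113]
 [111 111 110 107 106 104 101  95  93  91  90  89  89  86  89  89  91]
 [110 109 111 108 106 103 101 101  98 101  99  98  98  97  95  92  93]
 [110 110 107 106  96  86  80  83  85  93 103 107 109 107 108 106 104]
 [109 110 107  97  74  60  52  50  53  72  90 106 111 109 110 109 113]
 [109 112 107  90  59  34  20  24  27  44  78 101 107 108 109 110 108]
 [111 110 103  83  49  22  13  17  14  35  73  99 112 109 107 107 109]
 [111 111 106  81  47  20   3   7  17  50  89 116 124 119 110 110 109]
 [110 111 104  88  58  32  15  14  23  65 105 126 131 124 114 108 111]
 [111 109 108 100  75  48  32  31  45  63  96 112 116 110 106 111 108]
 [111 110 112 105  86  70  58  55  54  62  76  87  88  94 102 109 111]
 [108 105 108 104  91  77  73  70  70  64  69  73  76  86 100 108 111]
 [102 103 103 100  90  75  75  72  67  65  69  73  75  82  98 104 107]
 [100 101 100  94  90  79  73  73  74  71  71  73  74  84  98 109 115]
 [ 97  99 103 105 102  93  85  87  91  86  76  74  75  87 107 123 129]
 [ 98  98 108 116 118 115 110 115 118 105  86  76  77  96 121 135 137]]
```

Emit:
arm_command:
  increments:
    - {"dx":0.15,"dy":-0.15,"dz":3.5,"wx":0.0,"wy":0.0,"wz":0.0,"grip":5.5}
    - {"dx":0.15,"dy":-0.15,"dz":5.5,"wx":0.0,"wy":0.0,"wz":0.0,"grip":5.5}
    - {"dx":0.15,"dy":-0.15,"dz":7.2,"wx":0.0,"wy":0.0,"wz":0.0,"grip":5.5}
    - {"dx":0.15,"dy":-0.15,"dz":7.8,"wx":0.0,"wy":0.0,"wz":0.0,"grip":5.5}
    - {"dx":0.15,"dy":-0.15,"dz":7.8,"wx":0.0,"wy":0.0,"wz":0.0,"grip":5.5}

```text
clock: 18.0
eef_pos: [0.6237, -0.2386, 0.1137]
tool_rot: [-0.597, 0.802, 0.001, -0.001]
ft_force: [0.5, 0.5, 0.5]
grip_width: 0.0547
grasp_force: 0.0
```

Emit:
arm_command:
  increments:
    - {"dx":0.0,"dy":0.0,"dz":0.0,"wx":0.0,"wy":0.0,"wz":0.0,"grip":3.5}
    - {"dx":0.0,"dy":0.0,"dz":0.0,"wx":0.0,"wy":0.0,"wz":0.0,"grip":2.5}
    - {"dx":0.0,"dy":0.0,"dz":0.0,"wx":0.0,"wy":0.0,"wz":0.0,"grip":2.3}
    - {"dx":0.0,"dy":0.0,"dz":0.0,"wx":0.0,"wy":0.0,"wz":0.0,"grip":2.3}
    - {"dx":0.0,"dy":0.0,"dz":0.0,"wx":0.0,"wy":0.0,"wz":0.0,"grip":2.3}

```text
clock: 18.5
eef_pos: [0.6263, -0.2396, 0.1167]
tool_rot: [-0.597, 0.802, -0.002, 0.001]
ft_force: [1.9, -3.5, 5.4]
grip_width: 0.0238
grasp_force: 43.1
```

```bash
python3 go.py; python3 - <<'E'
import numpy as np
pv=np.array([.5732,-.0692])
from workcell import monitor
t=monitor.get_obs()['eef_pos'][:2]; print(np.hypot(*(t-pv)),np.degrees(np.arctan2(*(t-pv)[::-1])))
E
```

```text
t 18.5 pos [ 0.6263 -0.2396  0.1167] psi 2.852 F [ 1.9 -3.5  5.4] w 0.0238 gf 43.1 j [-0.36  0.62  0.37  1.32 -0.   -1.65]
0.1784661447094551 -72.6826304218208
```

```bash
python3 -c "
import numpy as np
r=17.95;c=lambda a:np.cos(np.radians(a))
for k in range(1,18):
    a=max(287.1-6*k,193.0);print(k,a,round(r*(c(a-253.4)-c(33.7)),1),round(r*(c(a-163.4)-c(123.7)),1))
    if a==193: break"
```

```text
1 281.1 1.0 1.6
2 275.1 1.7 3.3
3 269.1 2.3 5.1
4 263.1 2.8 6.9
5 257.1 3.0 8.8
6 251.10000000000002 3.0 10.7
7 245.10000000000002 2.8 12.6
8 239.10000000000002 2.5 14.4
9 233.10000000000002 1.9 16.2
10 227.10000000000002 1.2 17.9
11 221.10000000000002 0.2 19.6
12 215.10000000000002 -0.8 21.1
13 209.10000000000002 -2.1 22.5
14 203.10000000000002 -3.5 23.8
15 197.10000000000002 -5.0 24.9
16 193.0 -6.1 25.6
```

Emit:
arm_command:
  increments:
    - {"dx":0.5,"dy":0.8,"dz":0.0,"wx":0.0,"wy":0.0,"wz":0.0,"grip":2.3}
    - {"dx":1.0,"dy":1.6,"dz":0.0,"wx":0.0,"wy":0.0,"wz":0.0,"grip":2.3}
    - {"dx":1.7,"dy":3.3,"dz":0.0,"wx":0.0,"wy":0.0,"wz":0.0,"grip":2.3}
    - {"dx":2.3,"dy":5.1,"dz":0.0,"wx":0.0,"wy":0.0,"wz":0.0,"grip":2.3}
    - {"dx":2.8,"dy":6.9,"dz":0.0,"wx":0.0,"wy":0.0,"wz":0.0,"grip":2.3}

```text
clock: 19.0
eef_pos: [0.5526, -0.2516, 0.1166]
tool_rot: [-0.596, 0.803, -0.007, -0.001]
ft_force: [4.1, -11.5, 2.2]
grip_width: 0.0239
grasp_force: 43.3
```

```bash
python3 go.py; python3 - <<'E'
import numpy as np
pv=np.array([.573,-.0685])
from workcell import monitor
t=monitor.get_obs()['eef_pos'][:2]; print(np.hypot(*(t-pv)),np.degrees(np.arctan2(*(t-pv)[::-1]))+360)
r=17.95;c=lambda a:np.cos(np.radians(a))
a0=263.1
for k in range(1,13):
    a=max(a0-6*k,193.0);print(k,round(a),round(r*(c(a-253.4)-c(a0-253.4)),1),round(r*(c(a-163.4)-c(a0-163.4)),1))
E
```

```text
t 19.0 pos [ 0.5526 -0.2516  0.1166] psi 2.848 F [  4.1 -11.5   2.2] w 0.0239 gf 43.3 j [-0.42  0.49  0.15  1.22 -0.01 -1.7 ]
0.18424434556222333 263.65088337274824
1 257 0.2 1.9
2 251 0.2 3.7
3 245 0.1 5.6
4 239 -0.3 7.5
5 233 -0.9 9.3
6 227 -1.6 11.0
7 221 -2.5 12.6
8 215 -3.6 14.1
9 209 -4.8 15.6
10 203 -6.2 16.8
11 197 -7.7 18.0
12 193 -8.8 18.6
```

```bash
python3 - <<'E'
import numpy as np
pv=np.array([.572,-.0705]);c0=np.array([.5508,-.2461]);x=np.array([-.2857,-.9583]);y=np.array([-.9583,.2857])
for a in list(range(258,191,-6))+[191]:
    d=pv+.18*np.array([np.cos(np.radians(a)),np.sin(np.radians(a))])-c0;print(a,round(d@x*100,1),round(d@y*100,1))
E
```

```text
258 0.5 1.5
252 0.6 3.4
246 0.4 5.3
240 0.1 7.2
234 -0.5 9.0
228 -1.2 10.7
222 -2.1 12.4
216 -3.1 13.9
210 -4.4 15.4
204 -5.7 16.7
198 -7.2 17.8
192 -8.8 18.8
191 -9.1 18.9
```

Emit:
arm_command:
  increments:
    - {"dx":0.5,"dy":1.5,"dz":0.0,"wx":0.0,"wy":0.0,"wz":0.0,"grip":2.3}
    - {"dx":0.6,"dy":3.4,"dz":0.0,"wx":0.0,"wy":0.0,"wz":0.0,"grip":2.3}
    - {"dx":0.4,"dy":5.3,"dz":0.0,"wx":0.0,"wy":0.0,"wz":0.0,"grip":2.3}
    - {"dx":0.1,"dy":7.2,"dz":0.0,"wx":0.0,"wy":0.0,"wz":0.0,"grip":2.3}
    - {"dx":-0.5,"dy":9.0,"dz":0.0,"wx":0.0,"wy":0.0,"wz":0.0,"grip":2.3}
    - {"dx":-1.2,"dy":10.7,"dz":0.0,"wx":0.0,"wy":0.0,"wz":0.0,"grip":2.3}
    - {"dx":-2.1,"dy":12.4,"dz":0.0,"wx":0.0,"wy":0.0,"wz":0.0,"grip":2.3}
    - {"dx":-3.1,"dy":13.9,"dz":0.0,"wx":0.0,"wy":0.0,"wz":0.0,"grip":2.3}

```text
clock: 19.8
eef_pos: [0.4282, -0.1767, 0.1166]
tool_rot: [-0.597, 0.802, -0.003, 0.002]
ft_force: [8.6, 0.7, 3.8]
grip_width: 0.0237
grasp_force: 43.6
```

```bash
python3 go.py; python3 - <<'E'
import numpy as np
pv=np.array([.572,-.0705])
from workcell import monitor
t=monitor.get_obs()['eef_pos'][:2]; print(np.hypot(*(t-pv)),np.degrees(np.arctan2(*(t-pv)[::-1]))+360)
E
```

```text
t 19.8 pos [ 0.4282 -0.1767  0.1166] psi 2.851 F [8.6 0.7 3.8] w 0.0237 gf 43.6 j [-0.39  0.22 -0.25  1.1   0.   -1.67]
0.17872145085162472 216.45001536058757
```

Emit:
arm_command:
  increments:
    - {"dx":-1.3,"dy":1.5,"dz":0.0,"wx":0.0,"wy":0.0,"wz":0.0,"grip":2.3}
    - {"dx":-2.6,"dy":2.8,"dz":0.0,"wx":0.0,"wy":0.0,"wz":0.0,"grip":2.3}
    - {"dx":-4.1,"dy":3.9,"dz":0.0,"wx":0.0,"wy":0.0,"wz":0.0,"grip":2.3}
    - {"dx":-4.9,"dy":4.4,"dz":0.0,"wx":0.0,"wy":0.0,"wz":0.0,"grip":2.3}
    - {"dx":-5.7,"dy":4.9,"dz":0.0,"wx":0.0,"wy":0.0,"wz":0.0,"grip":2.3}
    - {"dx":-6.0,"dy":5.0,"dz":0.0,"wx":0.0,"wy":0.0,"wz":0.0,"grip":2.3}
    - {"dx":-6.0,"dy":5.0,"dz":0.0,"wx":0.0,"wy":0.0,"wz":0.0,"grip":2.3}

```text
clock: 20.5
eef_pos: [0.3992, -0.1072, 0.1167]
tool_rot: [-0.597, 0.802, -0.005, 0.001]
ft_force: [5.1, -8.4, 4.4]
grip_width: 0.0238
grasp_force: 43.2
```

```bash
python3 go.py; python3 - <<'E'
import numpy as np
pv=np.array([.572,-.0705])
from workcell import monitor
t=monitor.get_obs()['eef_pos'][:2]; print(np.hypot(*(t-pv)),np.degrees(np.arctan2(*(t-pv)[::-1]))+360)
E
```

```text
t 20.5 pos [ 0.3992 -0.1072  0.1167] psi 2.851 F [ 5.1 -8.4  4.4] w 0.0238 gf 43.2 j [-0.26  0.12 -0.37  1.07 -0.01 -1.54]
0.17661880917214168 191.98932736719263
```

Emit:
arm_command:
  increments:
    - {"dx":-0.4,"dy":0.1,"dz":0.0,"wx":0.0,"wy":0.0,"wz":0.0,"grip":2.3}
    - {"dx":-0.4,"dy":0.1,"dz":0.0,"wx":0.0,"wy":0.0,"wz":0.0,"grip":2.3}
    - {"dx":-0.4,"dy":0.1,"dz":0.0,"wx":0.0,"wy":0.0,"wz":0.0,"grip":2.3}

```text
clock: 20.8
eef_pos: [0.3992, -0.1074, 0.1167]
tool_rot: [-0.596, 0.803, -0.009, -0.002]
ft_force: [5.2, -21.3, 1.3]
grip_width: 0.024
grasp_force: 43.0
```

Emit:
arm_command:
  increments:
    - {"dx":0.7,"dy":-0.2,"dz":0.0,"wx":0.0,"wy":0.0,"wz":0.0,"grip":2.3}
    - {"dx":0.7,"dy":-0.2,"dz":0.0,"wx":0.0,"wy":0.0,"wz":0.0,"grip":4.0}
    - {"dx":0.7,"dy":-0.2,"dz":0.0,"wx":0.0,"wy":0.0,"wz":0.0,"grip":5.0}
    - {"dx":0.7,"dy":-0.2,"dz":0.0,"wx":0.0,"wy":0.0,"wz":0.0,"grip":5.0}
    - {"dx":0.7,"dy":-0.2,"dz":-3.5,"wx":0.0,"wy":0.0,"wz":0.0,"grip":5.0}
    - {"dx":0.7,"dy":-0.2,"dz":-7.5,"wx":0.0,"wy":0.0,"wz":0.0,"grip":5.0}
    - {"dx":5.5,"dy":-1.0,"dz":-8.0,"wx":0.0,"wy":0.0,"wz":0.0,"grip":4.0}
    - {"dx":10.5,"dy":-2.0,"dz":-8.0,"wx":0.0,"wy":0.0,"wz":0.0,"grip":3.4}
    - {"dx":15.0,"dy":-2.4,"dz":-8.0,"wx":0.0,"wy":0.0,"wz":0.0,"grip":3.4}
    - {"dx":15.0,"dy":-2.4,"dz":-8.0,"wx":0.0,"wy":0.0,"wz":0.0,"grip":3.4}

```text
clock: 21.8
eef_pos: [0.3743, -0.2546, 0.194]
tool_rot: [-0.595, 0.804, 0.0, -0.001]
ft_force: [0.3, 0.4, 0.4]
grip_width: 0.0339
grasp_force: 0.0
```

```bash
python3 go.py; python3 - <<'E'
from h import *
p,_,ct=snap('top','12');q,_,cs=snap('side','12')
g=cv2.GaussianBlur(p,(3,3),0).astype(np.float32).sum(2)/3
for ax in[(.474,-.0927),(.474,-.0905),(.476,-.0927),(.472,-.0927)]:
    A=np.radians(np.arange(0,360,5));r=.029
    P=np.float32([proj(ct,(ax[0]+r*np.cos(t),ax[1]+r*np.sin(t),.147)) for t in A])[None]
    s=cv2.remap(g,P[:,:,0],P[:,:,1],cv2.INTER_LINEAR)[0]
    w=np.clip(s-100,0,None)
    print(ax,'phase',np.degrees(np.angle((w*np.exp(3j*A)).sum()))/3,'mod',abs((w*np.exp(3j*A)).sum())/w.sum(),[round(float(w[(A>=a)&(A<a+2*np.pi/3)].sum())) for a in(-.8+.8,)])
    print(s[::2].round().astype(int))
u,v=proj(ct,(.4,-.11,.16)).astype(int);w=win(p.astype(int).sum(2)/3<75,u,v,9);vv,uu=np.nonzero(w);print('knob',cast(ct,uu.mean(),vv.mean(),.16).round(4),w.sum())
u,v=proj(ct,(.474,-.0927,.13)).astype(int);us,vs=proj(cs,(.476,-.0927,.13)).astype(int)
cv2.imwrite('pics/12.png',np.hstack([crop(p,u,v,26),crop(q,us,vs,34)]))
E
```

```text
t 21.8 pos [ 0.3743 -0.2546  0.194 ] psi 2.845 F [0.3 0.4 0.4] w 0.0339 gf 0.0 j [-0.6   0.15 -0.12  1.3  -0.   -1.87]
(0.474, -0.0927) phase 14.38330605779737 mod 0.9262916374421869 [197]
[118 144 136  96  74  72  71  74  74  72  74  79 105 137 137 105  77  72
  71  72  72  72  74  76 106 141 142 111  85  75  71  73  72  71  71  83]
(0.474, -0.0905) phase 14.229428486105874 mod 0.9040252370019645 [178]
[133 145 120  81  74  72  72  78  78  72  77  81  91 125 138 115  83  73
  71  71  72  71  72  74 101 139 145 117  84  73  71  72  71  71  75  96]
(0.476, -0.0927) phase 14.320587409457191 mod 0.9221649312842889 [177]
[110 140 136  99  75  74  71  73  76  72  72  76  94 132 143 119  82  72
  71  71  71  71  73  84 122 146 133  97  82  73  71  76  73  70  71  79]
(0.472, -0.0927) phase 14.424214947116234 mod 0.9104507287946962 [202]
[124 145 133  93  74  72  71  74  73  72  76  84 113 138 127  92  75  72
  71  75  74  72  76  76  88 130 144 126  91  77  71  71  71  70  72  86]
knob [ 0.3978 -0.112   0.16  ] 61
```

View pics/12.png

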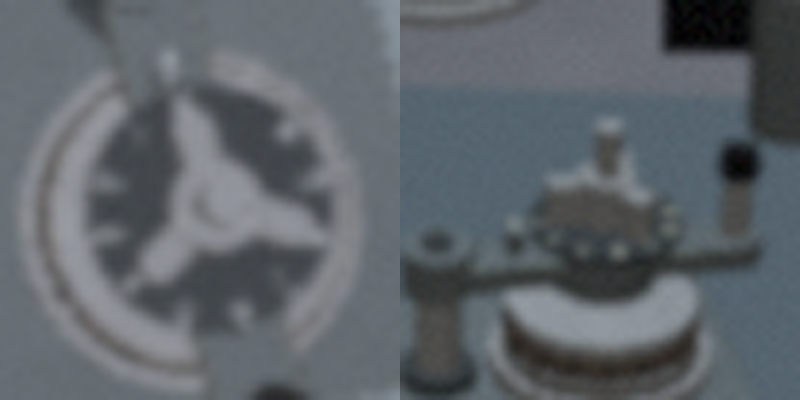

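The crops show the arm home and the index mark at crop (168,65) with a lobe next to it. The blank flange position is clockwise of that lobe, so the setting is 0. I'll grip the lobe at 254° and turn it 210° clockwise.

```bash
python3 go.py .4667 -.1207 .19 2.868
```

```text
t 21.9 pos [ 0.3747 -0.2508  0.1938] psi 2.85 F [-0.4  0.2  0.7] w 0.0341 gf 0.0 j [-0.59  0.15 -0.13  1.3   0.   -1.87]
-> (0.4667, -0.1207, 0.19, 2.868) d cm [-15.1   -5.07   0.39] w [ 0.002  0.001 -0.018]
```

Emit:
arm_command:
  increments:
    - {"dx":-4.0,"dy":-1.5,"dz":0.4,"wx":0.0,"wy":0.0,"wz":-0.018,"grip":3.4}
    - {"dx":-8.0,"dy":-3.0,"dz":0.4,"wx":0.0,"wy":0.0,"wz":-0.018,"grip":3.4}
    - {"dx":-12.0,"dy":-4.5,"dz":0.4,"wx":0.0,"wy":0.0,"wz":-0.018,"grip":3.4}
    - {"dx":-15.0,"dy":-5.1,"dz":0.4,"wx":0.0,"wy":0.0,"wz":-0.018,"grip":3.4}
    - {"dx":-15.1,"dy":-5.1,"dz":0.4,"wx":0.0,"wy":0.0,"wz":-0.018,"grip":3.4}
    - {"dx":-15.1,"dy":-5.1,"dz":0.4,"wx":0.0,"wy":0.0,"wz":-0.018,"grip":3.4}

```text
clock: 22.5
eef_pos: [0.4672, -0.1185, 0.1902]
tool_rot: [-0.607, 0.795, 0.001, -0.001]
ft_force: [-0.2, -0.9, 0.4]
grip_width: 0.0337
grasp_force: 0.0
```

```bash
python3 go.py .4667 -.1207 .0965 2.868
```

```text
t 22.5 pos [ 0.4672 -0.1185  0.1902] psi 2.874 F [-0.2 -0.9  0.4] w 0.0337 gf 0.0 j [-0.25  0.21 -0.06  1.3  -0.   -1.55]
-> (0.4667, -0.1207, 0.0965, 2.868) d cm [ 0.23 -0.02  9.37] w [ 0.002 -0.     0.006]
```

Emit:
arm_command:
  increments:
    - {"dx":0.15,"dy":0.0,"dz":4.0,"wx":0.0,"wy":0.0,"wz":0.0,"grip":3.4}
    - {"dx":0.15,"dy":0.0,"dz":7.5,"wx":0.0,"wy":0.0,"wz":0.0,"grip":3.4}
    - {"dx":0.15,"dy":0.0,"dz":9.0,"wx":0.0,"wy":0.0,"wz":0.0,"grip":3.4}
    - {"dx":0.15,"dy":0.0,"dz":9.2,"wx":0.0,"wy":0.0,"wz":0.0,"grip":3.4}
    - {"dx":0.15,"dy":0.0,"dz":9.2,"wx":0.0,"wy":0.0,"wz":0.0,"grip":3.4}

```text
clock: 23.0
eef_pos: [0.4667, -0.1224, 0.0988]
tool_rot: [-0.605, 0.797, 0.0, -0.0]
ft_force: [-0.4, 0.5, 1.0]
grip_width: 0.0341
grasp_force: 0.0
```

```bash
python3 go.py .4667 -.1207 .0965 2.868
```

```text
t 23.0 pos [ 0.4667 -0.1224  0.0988] psi 2.869 F [-0.4  0.5  1. ] w 0.0341 gf 0.0 j [-0.26  0.28 -0.22  1.07 -0.   -1.55]
-> (0.4667, -0.1207, 0.0965, 2.868) d cm [-0.17  0.04  0.23] w [ 0.001 -0.     0.001]
```

Emit:
arm_command:
  increments:
    - {"dx":-0.1,"dy":0.0,"dz":0.1,"wx":0.0,"wy":0.0,"wz":0.0,"grip":2.2}
    - {"dx":-0.1,"dy":0.0,"dz":0.1,"wx":0.0,"wy":0.0,"wz":0.0,"grip":1.4}
    - {"dx":-0.1,"dy":0.0,"dz":0.1,"wx":0.0,"wy":0.0,"wz":0.0,"grip":1.0}
    - {"dx":-0.1,"dy":0.0,"dz":0.1,"wx":0.0,"wy":0.0,"wz":0.0,"grip":1.0}
    - {"dx":-0.1,"dy":0.0,"dz":0.1,"wx":0.0,"wy":0.0,"wz":0.0,"grip":1.0}

```text
clock: 23.5
eef_pos: [0.468, -0.1214, 0.099]
tool_rot: [-0.605, 0.796, -0.001, 0.0]
ft_force: [-1.7, -0.3, 5.6]
grip_width: 0.0121
grasp_force: 59.0
```

```bash
python3 go.py .4667 -.1207 .0965 2.868; python3 -c "
import numpy as np
for k in range(1,11):
    t=.14*k;print(round(t,2),round(2.9*(np.cos(t)-1),2),round(2.9*np.sin(t),2))"
```

```text
t 23.5 pos [ 0.468  -0.1214  0.099 ] psi 2.87 F [-1.7 -0.3  5.6] w 0.0121 gf 59.0 j [-0.25  0.28 -0.22  1.07 -0.   -1.55]
-> (0.4667, -0.1207, 0.0965, 2.868) d cm [-0.03  0.15  0.25] w [-0.002 -0.     0.002]
0.14 -0.03 0.4
0.28 -0.11 0.8
0.42 -0.25 1.18
0.56 -0.44 1.54
0.7 -0.68 1.87
0.84 -0.96 2.16
0.98 -1.28 2.41
1.12 -1.64 2.61
1.26 -2.01 2.76
1.4 -2.41 2.86
```

Emit:
arm_command:
  increments:
    - {"dx":-0.03,"dy":0.4,"dz":0.0,"wx":0.0,"wy":0.0,"wz":0.14,"grip":1.0}
    - {"dx":-0.11,"dy":0.8,"dz":0.0,"wx":0.0,"wy":0.0,"wz":0.28,"grip":1.0}
    - {"dx":-0.25,"dy":1.18,"dz":0.0,"wx":0.0,"wy":0.0,"wz":0.42,"grip":1.0}
    - {"dx":-0.44,"dy":1.54,"dz":0.0,"wx":0.0,"wy":0.0,"wz":0.56,"grip":1.0}
    - {"dx":-0.68,"dy":1.87,"dz":0.0,"wx":0.0,"wy":0.0,"wz":0.7,"grip":1.0}

```text
clock: 24.0
eef_pos: [0.4513, -0.1097, 0.099]
tool_rot: [-0.293, 0.956, -0.0, 0.0]
ft_force: [-4.3, 0.9, 7.1]
grip_width: 0.0122
grasp_force: 59.3
```

```bash
cat > ax.py <<'E'
import numpy as np
from workcell import monitor
from scipy.spatial.transform import Rotation as R
o=monitor.get_obs();M=R.from_quat(o['tool_rot']).as_matrix();t=o['eef_pos'][:2]
d=t-np.array([.4745,-.0928]);print('r',np.hypot(*d).round(4),'pos ang',np.degrees(np.arctan2(d[1],d[0]))%360,'tool x ang',np.degrees(np.arctan2(M[1,0],M[0,0]))%360,'F',o['ft_force'].round(1),'T',o['ft_torque'].round(2),'w',o['grip_width'].round(4),'j6',o['joint_pos'][5].round(2),'axis est',(t-.029*M[:2,0]).round(4))
E
python3 ax.py
```

```text
Traceback (most recent call last):
  File "ax.py", line 5, in <module>
    d=t-np.array([.4745,-.0928]);print('r',np.hypot(*d).round(4),'pos ang',np.degrees(np.arctan2(d[1],d[0]))%360,'tool x ang',np.degrees(np.arctan2(M[1,0],M[0,0]))%360,'F',o['ft_force'].round(1),'T',o['ft_torque'].round(2),'w',o['grip_width'].round(4),'j6',o['joint_pos'][5].round(2),'axis est',(t-.029*M[:2,0]).round(4))
                                                                                                                                                                                                                                   ^^^^^^^^^^^^^^^^^^^^^
AttributeError: 'float' object has no attribute 'round'
```

Emit:
arm_command:
  increments:
    - {"dx":-0.03,"dy":0.4,"dz":0.0,"wx":0.0,"wy":0.0,"wz":0.14,"grip":1.0}
    - {"dx":-0.11,"dy":0.8,"dz":0.0,"wx":0.0,"wy":0.0,"wz":0.28,"grip":1.0}
    - {"dx":-0.25,"dy":1.18,"dz":0.0,"wx":0.0,"wy":0.0,"wz":0.42,"grip":1.0}
    - {"dx":-0.44,"dy":1.54,"dz":0.0,"wx":0.0,"wy":0.0,"wz":0.56,"grip":1.0}
    - {"dx":-0.68,"dy":1.87,"dz":0.0,"wx":0.0,"wy":0.0,"wz":0.7,"grip":1.0}
    - {"dx":-0.96,"dy":2.16,"dz":0.0,"wx":0.0,"wy":0.0,"wz":0.84,"grip":1.0}
    - {"dx":-1.28,"dy":2.41,"dz":0.0,"wx":0.0,"wy":0.0,"wz":0.98,"grip":1.0}
    - {"dx":-1.64,"dy":2.61,"dz":0.0,"wx":0.0,"wy":0.0,"wz":1.12,"grip":1.0}
    - {"dx":-2.01,"dy":2.76,"dz":0.0,"wx":0.0,"wy":0.0,"wz":1.26,"grip":1.0}

```text
clock: 24.9
eef_pos: [0.4522, -0.0744, 0.099]
tool_rot: [0.327, 0.945, 0.001, -0.0]
ft_force: [-3.5, 3.6, 7.8]
grip_width: 0.012
grasp_force: 59.4
```

```bash
sed -i "s/o\['grip_width'\].round(4)/o['grip_width']/" ax.py; python3 ax.py
```

```text
r 0.0289 pos ang 140.46599870756376 tool x ang 141.84576458405752 F [-3.5  3.6  7.8] T [0.58 0.79 0.06] w 0.011972843656376143 j6 0.5 axis est [ 0.475  -0.0923]
```

Emit:
arm_command:
  increments:
    - {"dx":-0.03,"dy":0.4,"dz":0.0,"wx":0.0,"wy":0.0,"wz":0.14,"grip":1.0}
    - {"dx":-0.11,"dy":0.8,"dz":0.0,"wx":0.0,"wy":0.0,"wz":0.28,"grip":1.0}
    - {"dx":-0.25,"dy":1.18,"dz":0.0,"wx":0.0,"wy":0.0,"wz":0.42,"grip":1.0}
    - {"dx":-0.44,"dy":1.54,"dz":0.0,"wx":0.0,"wy":0.0,"wz":0.56,"grip":1.0}
    - {"dx":-0.68,"dy":1.87,"dz":0.0,"wx":0.0,"wy":0.0,"wz":0.7,"grip":1.0}
    - {"dx":-0.96,"dy":2.16,"dz":0.0,"wx":0.0,"wy":0.0,"wz":0.84,"grip":1.0}
    - {"dx":-1.28,"dy":2.41,"dz":0.0,"wx":0.0,"wy":0.0,"wz":0.98,"grip":1.0}
    - {"dx":-1.64,"dy":2.61,"dz":0.0,"wx":0.0,"wy":0.0,"wz":1.12,"grip":1.0}
    - {"dx":-2.01,"dy":2.76,"dz":0.0,"wx":0.0,"wy":0.0,"wz":1.26,"grip":1.0}

```text
clock: 25.8
eef_pos: [0.4857, -0.0645, 0.099]
tool_rot: [0.821, 0.571, 0.001, -0.001]
ft_force: [-2.6, 3.8, 7.3]
grip_width: 0.012
grasp_force: 59.4
```

```bash
python3 ax.py
```

```text
r 0.0304 pos ang 68.42639704693799 tool x ang 69.69268415320121 F [-2.6  3.8  7.3] T [0.64 0.55 0.19] w 0.01204887547092051 j6 1.79 axis est [ 0.4756 -0.0917]
```

Emit:
arm_command:
  increments:
    - {"dx":-0.03,"dy":0.43,"dz":0.0,"wx":0.0,"wy":0.0,"wz":0.15,"grip":1.0}
    - {"dx":-0.13,"dy":0.86,"dz":0.0,"wx":0.0,"wy":0.0,"wz":0.3,"grip":1.0}
    - {"dx":-0.28,"dy":1.24,"dz":0.0,"wx":0.0,"wy":0.0,"wz":0.443,"grip":1.0}
    - {"dx":-0.28,"dy":1.24,"dz":0.0,"wx":0.0,"wy":0.0,"wz":0.443,"grip":1.0}
    - {"dx":-0.28,"dy":1.24,"dz":0.0,"wx":0.0,"wy":0.0,"wz":0.443,"grip":1.0}

```text
clock: 26.3
eef_pos: [0.497, -0.0718, 0.0991]
tool_rot: [0.925, 0.379, 0.002, -0.0]
ft_force: [-1.4, 3.1, 5.5]
grip_width: 0.0123
grasp_force: 59.1
```

```bash
python3 ax.py
```

```text
r 0.0308 pos ang 43.03190220881915 tool x ang 44.58328788883866 F [-1.4  3.1  5.5] T [ 0.68  0.32 -0.16] w 0.012301078121263487 j6 2.22 axis est [ 0.4764 -0.0921]
```

Turned 210°. I'll release it, rise straight up and back off clear of the view.

Emit:
arm_command:
  increments:
    - {"dx":0.0,"dy":0.0,"dz":0.0,"wx":0.0,"wy":0.0,"wz":0.0,"grip":2.0}
    - {"dx":0.0,"dy":0.0,"dz":0.0,"wx":0.0,"wy":0.0,"wz":0.0,"grip":3.0}
    - {"dx":0.0,"dy":0.0,"dz":0.0,"wx":0.0,"wy":0.0,"wz":0.0,"grip":3.0}
    - {"dx":0.0,"dy":0.0,"dz":-2.0,"wx":0.0,"wy":0.0,"wz":0.0,"grip":3.0}
    - {"dx":0.0,"dy":0.0,"dz":-6.0,"wx":0.0,"wy":0.0,"wz":0.0,"grip":3.0}
    - {"dx":0.0,"dy":0.0,"dz":-10.0,"wx":0.0,"wy":0.0,"wz":0.0,"grip":3.0}
    - {"dx":3.0,"dy":-3.0,"dz":-12.0,"wx":0.0,"wy":0.0,"wz":0.0,"grip":3.0}
    - {"dx":6.0,"dy":-7.0,"dz":-12.0,"wx":0.0,"wy":0.0,"wz":0.0,"grip":3.0}
    - {"dx":9.0,"dy":-11.0,"dz":-12.0,"wx":0.0,"wy":0.0,"wz":0.0,"grip":3.0}
    - {"dx":9.0,"dy":-15.0,"dz":-12.0,"wx":0.0,"wy":0.0,"wz":0.0,"grip":3.0}

```text
clock: 27.3
eef_pos: [0.4561, 0.1, 0.2175]
tool_rot: [0.925, 0.38, 0.001, -0.0]
ft_force: [-0.2, 0.4, -0.6]
grip_width: 0.0298
grasp_force: 0.0
```

```bash
python3 go.py; python3 - <<'E'
from h import *
p,_,ct=snap('top','13');q,_,cs=snap('side','13')
g=cv2.GaussianBlur(p,(3,3),0).astype(np.float32).sum(2)/3
for n in('top12','top13'):
    p=load(n+'.pkl')[0];g=cv2.GaussianBlur(p,(3,3),0).astype(np.float32).sum(2)/3
    ax=(.4745,-.0928);A=np.radians(np.arange(0,360,5));r=.029
    P=np.float32([proj(ct,(ax[0]+r*np.cos(t),ax[1]+r*np.sin(t),.147)) for t in A])[None]
    s=cv2.remap(g,P[:,:,0],P[:,:,1],cv2.INTER_LINEAR)[0];w=np.clip(s-100,0,None)
    print(n,'phase',np.degrees(np.angle((w*np.exp(3j*A)).sum()))/3,s[::2].round().astype(int))
    u,v=proj(ct,(.398,-.112,.16)).astype(int);w=win(p.astype(int).sum(2)/3<75,u,v,9);vv,uu=np.nonzero(w);print('knob',cast(ct,uu.mean(),vv.mean(),.16).round(4),w.sum())
    # numeral ring brightness on flange at r 40 mm, relative to pivot direction 14.3
    A=np.radians(14.3+np.arange(0,360,30));out=[]
    for a in A:
        P=np.float32([proj(ct,(ax[0]+r*np.cos(a+da),ax[1]+r*np.sin(a+da),.12)) for r in np.arange(.036,.045,.001) for da in(-.06,0,.06)])[None]
        out.append(cv2.remap(g,P[:,:,0],P[:,:,1],cv2.INTER_LINEAR)[0].max())
    print('flange ccw from index',np.round(out).astype(int))
E
```

```text
t 27.3 pos [0.4561 0.1    0.2175] psi -0.791 F [-0.2  0.4 -0.6] w 0.0298 gf 0.0 j [ 0.22  0.17 -0.04  1.36  0.    2.58]
top12 phase 14.368553153561166 [115 143 137  98  75  73  71  73  74  72  73  78 103 137 139 109  77  72
  71  72  72  72  74  78 111 142 139 107  84  74  71  73  73  71  71  81]
knob [ 0.3978 -0.112   0.16  ] 61
flange ccw from index [134 107 120 124 115 119 109 107 140 123 122 101]
top13 phase 44.29572014047085 [ 71  75  86 115 139 130  93  74  74  70  68  69  69  69  73  96 134 139
 110  79  70  70  73  71  70  74  79 109 140 137 102  79  73  70  74  75]
knob [ 0.3978 -0.1124  0.16  ] 63
flange ccw from index [ 98 123 126 126 102 116  90 114 117 138 110 120]
```

Lobe phase moved from 14.4° to 44.3°, which matches 210° clockwise (setting 7). The knob is still at home and the robot is clear, so I'll hand in.

```bash
python3 -c "
from workcell import job
print(job.job_done())"
```

```text
the job is handed in; nothing more can be done
None
```

The sandwich is stacked, the arm is home at its stop and the sleeve is clicked in at 7; I handed the job in at about 27 s. Top-view pictures showed the rings centred within about 1 mm, but I had no reading of the plate's force on the pile, and the hand-in gave no verdict.

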